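# Put the lab stand kit away in its cut-out drawer

### The arm

A 6-joint arm with a two-finger parallel gripper is mounted at the origin on the work surface. World frame = base frame: x ahead of the robot, y to its left, z up, the work surface at z = 0. Lengths are in mm, angles in rad, forces in N, time in s.
With the tool pointing down it reaches from about 275 to 1000 mm from the base axis. Payload 8.4 kg.
Tool frame: the origin (TCP) lies on the mounting face of the last link; the fingertips stand 173 mm ahead of it and the grasp point (between the pads) lies 155 mm ahead of it; z points along the fingers, y is the direction in which the jaws open and shut (so a half turn about z gives the same grasp; the last joint's range is limited). The gripper opens to 85 mm and grips with 20 to 120 N. Pads are 22 mm wide; open, the fingers measure 114 mm over their backs; the gripper's body (76 mm by 85 mm) begins 54 mm behind the grasp point. The pads swing forward as they close: fully open they stand 13 mm farther back than shut.
Start: joints at [-1.191, 0.353, 1.633, -0, 1.155, -0.002], TCP at [232.869, -580.001, 404.681] pointing down, gripper open.
Joint ranges: [-2.63, 2.63], [-0.92, 2.1], [0.06, 2.66], [-1.3, 4.44], [0, 2.69], [-3.02, 3.02]. Speed limits (rad/s): [2.22, 2.22, 2.79, 3.14, 3.14, 3.14].

### API

Orientations are given as [roll, pitch, yaw] about the fixed x, y, z axes, in that order (R = Rz(yaw) Ry(pitch) Rx(roll)).
In Python, from rig import readout, imaging, ticket gives the robot as it stands.
- The arm moves only by the tool step_arm, never from a script. Its argument "deltas" is a list of rows, each an object with "translation": the shift along the tool's x, y, z in cm, a list of three; "rot": the turn, a rotation vector about the tool's x, y, z in rad, a list of three. In form: [{"translation": [x, y, z], "rot": [rx, ry, rz]}, ...]. A call has 1 to 8 rows; each row is the pose to reach, as a shift and turn from the pose commanded when the call began, along the tool's axes at that moment; what a row does not reach only later rows make up. A row lasts 1/8 s, in which the tool goes at most 62.5 mm and 10.7 degrees, less where a joint would pass 70% of its speed; a pose out of reach is approached as far as the arm can. A call with a gripper value outside its range is refused whole. "grip" is the closure in counts, from 0 (fully open) to 255 (shut), set as the call begins (left out, the last holds). The fingers move at their own pace and stop on an object; "squeeze" is the grip in N (left out, the last holds). Time passes only in rows, so rows that repeat a pose let the fingers close. It gives the time, the measured TCP pose, the force and the opening at its end, in the units of the state.
- readout.sense(): the state, without advancing time (a new reading comes with each control period).
- imaging.grab_frame(name): name is "side" or "top"; returns a dict with "image" (384x512x3 uint8, red, green, blue), "camera_matrix" (3x3 intrinsics, pixels), "world_to_cam" (4x4, takes a point from world to camera coordinates). Camera axes: x right, y up, looking along -z (the intrinsics and any distortion apply to the point x, -y, -z); pixel columns grow to the right and rows downward; lengths in mm; the calibration is good to about 2 mm. A picture is of the moment at which its call begins. There is no depth.
- ticket.sign_off(): hands the job in, once; it reports no verdict.
The state is a dict: "clock": time; "qpos": joint angles; "qvel": joint speeds; "joint_efforts": joint torques, N m; "eef_pos": TCP position; "tcp_rot": TCP orientation; "contact_force": force on the tool from outside, world axes, zero at the start; "wrist_torque": the same for the moment, N m; "opening": opening from 0.0 (shut) to 1.0 (fully open).
Only numpy, scipy, OpenCV 4.12 (cv2) and the standard library are available. Lean on these libraries where they do the work, as an engineer would, in place of code of your own. Each camera call takes 0.05 s, during which the arm holds its last target.

### The job

Put the stand kit away after the practical: draw the drawer of the grey unit out to its stop, and lay every retort clamp, G-clamp, boss head and steel bar that is out on the bench flat on the bottom of the cut-out of its own outline (a steel bar in either of the two bar cut-outs). The grey bars look alike, so feel their weight: the steel ones go in the drawer, while an aluminium one, only a third as heavy, goes into the white tub. Then push the drawer gently and fully home, let go, and leave the glassware and other things on the bench where they stand.

Things in the scene. Friction and masses are not known exactly. Their poses are not given: they have to be found in the camera images.
- drawer (a joint): Travel of the drawer in the low grey unit (350 mm wide, 265 mm deep, 76 mm high, fixed on the bench): 0 = fully home against its stop, 0.20 m = drawn out to its other stop. About 6 N of friction; it stays where it is left.
- drawer_handle (a point): Middle of the drawer's handle, which moves with it: a level round steel bar, 12 mm in diameter, 124 mm long along the drawer's y, its centre 45 mm in front of the front panel and 47 mm above the bench, a stem at each end. This point has the drawer's axes: x points into the unit (the way the drawer closes), y along the handle, z up.
- unit: The grey drawer unit, fixed: origin at the bench under the middle of its front edge, axes as the drawer's; its roof begins there (top 76 mm above the bench). In the drawer lies black foam with cut-outs 14 mm deep: orange floor 26 mm above the bench, foam top 40 mm above it, 3.5 mm spare all round each part. Front panel: top 68 mm above the bench.
- clamp_center (a point): Aluminium retort clamp lying flat, 142 mm long, 0.26 kg: middle of its block, half-way up. The block, the place to grip, is 26 mm wide in y, 30 mm tall, x = -20 to 22 mm. A 12 mm round rod runs to x = -70 mm, low down; a forked jaw 60 mm wide, 26 mm tall, its prongs at y = +-24 mm, to x = 72 mm. Seated, this point is at (197, -66.5, -6) mm in the axes of drawer_handle, x along the drawer's -y. May be absent.
- gclamp_spine (a point): Dark iron G-clamp lying flat, 25 mm tall, 0.45 kg: middle of its straight spine, half-way up. The spine, the place to grip, is 18 mm wide in y and 110 mm long in x. Arms 18 mm wide at x = +-46 mm run to y = +61 mm; a 10 mm screw at y = 48 mm runs from x = 20 to -86 mm, cross bar at its end. Seated, this point is at (134, -53, -8.5) mm in the axes of drawer_handle, its x axis along the drawer's +y. May be absent.
- boss_center (a point): S-shaped aluminium boss head lying flat, 0.30 kg: its centre, half-way up. Body 90 mm long in x, 28 mm wide in y, 30 mm tall, gripped across its middle; a lug at x = 19 to 45 mm sticks out to y = 26 mm and one at x = -45 to -19 mm to y = -26 mm, each with a thumbscrew on top. Seated, this point is at (203, 82.5, -6) mm in the axes of drawer_handle, x along the drawer's y, either way round. May be absent.
- bar_a_center (a point): Centre of a square bar, 110 x 28 x 28 mm, grey lacquered, x axis along its length. All bars look alike, but each is either steel (about 0.68 kg) or aluminium (about 0.23 kg): only the weight tells. A steel one's place: its centre at (94, 82.5, -7) or (147, 82.5, -7) mm in the axes of drawer_handle, its length along the drawer's y. May be absent.
- bar_b_center (a point): Centre of a square bar, 110 x 28 x 28 mm, grey lacquered, x axis along its length. All bars look alike, but each is either steel (about 0.68 kg) or aluminium (about 0.23 kg): only the weight tells. A steel one's place: its centre at (94, 82.5, -7) or (147, 82.5, -7) mm in the axes of drawer_handle, its length along the drawer's y. May be absent.
- bar_c_center (a point): Centre of a square bar, 110 x 28 x 28 mm, grey lacquered, x axis along its length. All bars look alike, but each is either steel (about 0.68 kg) or aluminium (about 0.23 kg): only the weight tells. A steel one's place: its centre at (94, 82.5, -7) or (147, 82.5, -7) mm in the axes of drawer_handle, its length along the drawer's y. May be absent.
- tub_in (a point): Centre of the inner floor of the white open tub, 180 x 120 x 50 mm outside (its x axis along the 180 mm side), walls and floor 4 to 5 mm, fixed on the bench; for aluminium bars.
- flask_bottle: Bystander, to be left alone: plain clear squeeze bottle with a white cap, 130 mm tall. Origin: centre of its underside.
- jar: Bystander, to be left alone: squat glass jar with a black lid, 75 mm tall. Origin: centre of its underside.
- vial: Bystander, to be left alone: amber vial, 70 mm tall. Origin: centre of its underside.
- beaker: Bystander, to be left alone: glass beaker, 90 mm tall. Origin: centre of its underside.
- bung: Bystander, to be left alone: tapered black rubber bung, 26 mm tall. Origin: centre of its underside.
- dish: Bystander, to be left alone: covered glass dish, 60 mm across, 14 mm tall. Origin: centre of its underside.
- eraser_box: Bystander, to be left alone: soft-looking grey pencil case, 120 x 50 x 35 mm. Origin: centre of its underside.
Things that resemble listed ones, but are neither listed nor needed, are in the scene too. Leave any brown look-alike of the part that bears bar_a_center alone. What is shaped like the part that bears clamp_center but orange or red is not meant.

How it is judged (in metres and radians):
On the way, in this order (a step that is already met when the one before it is completed fails the run):
1. the drawer is drawn out to its stop (value of joint drawer above 0.185 m), for 0.2 s.
2. with the drawer out, every kit part on hand lies seated in its own cut-out, steel bars in the bar cut-outs (value of joint drawer above 0.12 m and x of clamp_center in the frame of drawer_handle between 0.191 and 0.203 m and y of clamp_center in the frame of drawer_handle between -0.0725 and -0.0605 m and z of clamp_center in the frame of drawer_handle between -0.012 and -0.002 m and angle between each of clamp_center, gclamp_spine, boss_center's own z axis and vertical below 0.1 rad and angle between the x axis of each of clamp_center, gclamp_spine, boss_center and the y axis of drawer_handle, either way round below 0.12 rad and x of gclamp_spine in the frame of drawer_handle between 0.128 and 0.14 m and y of gclamp_spine in the frame of drawer_handle between -0.059 and -0.047 m and z of gclamp_spine in the frame of drawer_handle between -0.0145 and -0.0045 m and x of boss_center in the frame of drawer_handle between 0.197 and 0.209 m and y of boss_center in the frame of drawer_handle between 0.0765 and 0.0885 m and z of boss_center in the frame of drawer_handle between -0.012 and -0.002 m and ((x of bar_a_center in the frame of drawer_handle between 0.088 and 0.1 m and y of bar_a_center in the frame of drawer_handle between 0.0765 and 0.0885 m and z of bar_a_center in the frame of drawer_handle between -0.013 and -0.003 m and angle between the x axis of bar_a_center and the y axis of drawer_handle, either way round below 0.12 rad) or (x of bar_a_center in the frame of drawer_handle between 0.141 and 0.153 m and y of bar_a_center in the frame of drawer_handle between 0.0765 and 0.0885 m and z of bar_a_center in the frame of drawer_handle between -0.013 and -0.003 m and angle between the x axis of bar_a_center and the y axis of drawer_handle, either way round below 0.12 rad)) and ((x of bar_c_center in the frame of drawer_handle between 0.088 and 0.1 m and y of bar_c_center in the frame of drawer_handle between 0.0765 and 0.0885 m and z of bar_c_center in the frame of drawer_handle between -0.013 and -0.003 m and angle between the x axis of bar_c_center and the y axis of drawer_handle, either way round below 0.12 rad) or (x of bar_c_center in the frame of drawer_handle between 0.141 and 0.153 m and y of bar_c_center in the frame of drawer_handle between 0.0765 and 0.0885 m and z of bar_c_center in the frame of drawer_handle between -0.013 and -0.003 m and angle between the x axis of bar_c_center and the y axis of drawer_handle, either way round below 0.12 rad))), for 0.2 s.
At the end, for the whole second after the job is handed in: Drawer home to within 5 mm; every clamp, G-clamp, boss head and steel bar present lies flat on the floor of its own cut-out (within 6 mm of its place along each axis, less than 4 mm too high), any aluminium bar lies inside the tub, and all is at rest (x of clamp_center in the frame of drawer_handle between 0.191 and 0.203 m and y of clamp_center in the frame of drawer_handle between -0.0725 and -0.0605 m and z of clamp_center in the frame of drawer_handle between -0.012 and -0.002 m and angle between each of clamp_center, gclamp_spine, boss_center's own z axis and vertical below 0.1 rad and angle between the x axis of each of clamp_center, gclamp_spine, boss_center and the y axis of drawer_handle, either way round below 0.12 rad and x of gclamp_spine in the frame of drawer_handle between 0.128 and 0.14 m and y of gclamp_spine in the frame of drawer_handle between -0.059 and -0.047 m and z of gclamp_spine in the frame of drawer_handle between -0.0145 and -0.0045 m and x of boss_center in the frame of drawer_handle between 0.197 and 0.209 m and y of boss_center in the frame of drawer_handle between 0.0765 and 0.0885 m and z of boss_center in the frame of drawer_handle between -0.012 and -0.002 m and ((x of bar_a_center in the frame of drawer_handle between 0.088 and 0.1 m and y of bar_a_center in the frame of drawer_handle between 0.0765 and 0.0885 m and z of bar_a_center in the frame of drawer_handle between -0.013 and -0.003 m and angle between the x axis of bar_a_center and the y axis of drawer_handle, either way round below 0.12 rad) or (x of bar_a_center in the frame of drawer_handle between 0.141 and 0.153 m and y of bar_a_center in the frame of drawer_handle between 0.0765 and 0.0885 m and z of bar_a_center in the frame of drawer_handle between -0.013 and -0.003 m and angle between the x axis of bar_a_center and the y axis of drawer_handle, either way round below 0.12 rad)) and ((x of bar_c_center in the frame of drawer_handle between 0.088 and 0.1 m and y of bar_c_center in the frame of drawer_handle between 0.0765 and 0.0885 m and z of bar_c_center in the frame of drawer_handle between -0.013 and -0.003 m and angle between the x axis of bar_c_center and the y axis of drawer_handle, either way round below 0.12 rad) or (x of bar_c_center in the frame of drawer_handle between 0.141 and 0.153 m and y of bar_c_center in the frame of drawer_handle between 0.0765 and 0.0885 m and z of bar_c_center in the frame of drawer_handle between -0.013 and -0.003 m and angle between the x axis of bar_c_center and the y axis of drawer_handle, either way round below 0.12 rad)) and x of bar_b_center in the frame of tub_in between -0.085 and 0.085 m and y of bar_b_center in the frame of tub_in between -0.055 and 0.055 m and z of bar_b_center in the frame of tub_in between -0 and 0.035 m and value of joint drawer below 0.005 m and linear speed of each of clamp, gclamp, boss, bar_a, bar_b, bar_c below 0.02 m/s); the robot touches nothing.
It fails at once if a bystander was pushed more than 6 cm (distance of any of flask_bottle, jar, vial, beaker, bung, dish, eraser_box from where it was at the start of the episode above 0.06 m).
It fails at once if a bystander was knocked over (angle between any of flask_bottle, jar, vial, beaker, bung, dish, eraser_box's own z axis and vertical above 0.7 rad).
It fails at once if the drawer was slammed (closing faster than 0.35 m/s) (velocity of joint drawer below -0.35 m/s).
Of clamp, gclamp, boss, bar_a, bar_b, bar_c only 4 to 6 are there at a start; the rules pass over those that are not, and their reading is None.
At some moment in a run one of clamp, gclamp, boss, bar_a, bar_b, bar_c may be knocked a few centimetres aside while the robot is not near it.
Once in a run the grip may slacken for a moment while it holds something.
It also fails if it takes over 210 s, if anything falls off the work surface, if the arm or the gripper's body presses on something with over 40 N, if the wrist force passes 120 N, or if a joint passes its speed limit or range.

## Working session

There is one attempt and no reset: what is moved stays moved. The work goes in short steps, Python scripts to look and compute and a tool call to move; the robot and the scene stay as the last step left them, time stands still between calls to the robot, and variables do not carry over. Pictures are saved under pics/ and viewed, and the job is handed in when it is done.

Besides the shell and the picture viewer there is one more tool, called after "Request:" as name([rows], argument=value, ...), one row to a line, values as JSON. step_arm: Moves the arm, as the interface text tells. Its arguments: {"type":"object","properties":{"deltas":{"type":"array","items":{"type":"object","properties":{"translation":{"type":"array","items":{"type":"number"}},"rot":{"type":"array","items":{"type":"number"}}}}},"grip":{"type":"number"},"squeeze":{"type":"number"}},"required":["deltas"]}

```bash
ls; mkdir -p pics; python3 - <<'E'
from rig import readout, imaging
import cv2,pickle
print(readout.sense())
for n in("side","top"):
    f=imaging.grab_frame(n); pickle.dump(f,open(f"/tmp/{n}.pkl","wb"))
    print(n,{k:v for k,v in f.items() if k!="image"})
    im=cv2.cvtColor(f["image"],cv2.COLOR_RGB2BGR)
    cv2.imwrite(f"pics/{n}0.png",cv2.resize(im,(800,600),interpolation=cv2.INTER_CUBIC))
E
```

```text
pics
{'clock': 0.0, 'qpos': array([-1.19137707e+00,  3.53625651e-01,  1.63412610e+00,  2.07626941e-05,
        1.15519911e+00, -2.38751132e-03]), 'qvel': array([ 4.48692564e-06, -1.10683411e-03, -1.66705091e-03, -3.03329065e-04,
        2.29899265e-04, -1.19938976e-03]), 'joint_efforts': array([ 2.84367285e-03, -6.05241609e+01, -3.42066085e+01,  6.60035244e-05,
        9.40124562e-03, -5.42502789e-06]), 'eef_pos': array([ 232.79709938, -579.77399581,  403.97900997]), 'tcp_rot': array([-3.14023450e+00, -2.22265378e-05,  3.81798362e-01]), 'contact_force': array([1.13725442, 0.21423746, 0.75150594]), 'wrist_torque': array([-0.00737164, -0.02396396,  0.04847841]), 'opening': 0.9964761783828194}
side {'camera_matrix': array([[353.45744506,   0.        , 262.14024616],
       [  0.        , 353.45744506, 197.8127539 ],
       [  0.        ,   0.        ,   1.        ]]), 'world_to_cam': array([[-9.86001299e-01, -1.66678789e-01,  4.42935975e-03,
         5.10430994e+02],
       [ 1.00471428e-01, -5.72726633e-01,  8.13566037e-01,
        -6.09323376e+01],
       [-1.33067390e-01,  8.02622193e-01,  5.81455660e-01,
        -1.40230034e+03],
       [ 0.00000000e+00,  0.00000000e+00,  0.00000000e+00,
         1.00000000e+00]])}
top {'camera_matrix': array([[463.09919539,   0.        , 242.75989595],
       [  0.        , 463.09919539, 194.61099036],
       [  0.        ,   0.        ,   1.        ]]), 'world_to_cam': array([[-3.01301207e-02, -9.99521945e-01,  6.93233543e-03,
         7.15821013e+01],
       [ 9.95102707e-01, -2.93422427e-02,  9.43908689e-02,
        -4.98659670e+02],
       [-9.41423346e-02,  9.74239402e-03,  9.95511078e-01,
        -1.43146706e+03],
       [ 0.00000000e+00,  0.00000000e+00,  0.00000000e+00,
         1.00000000e+00]])}
```

View pics/top0.png

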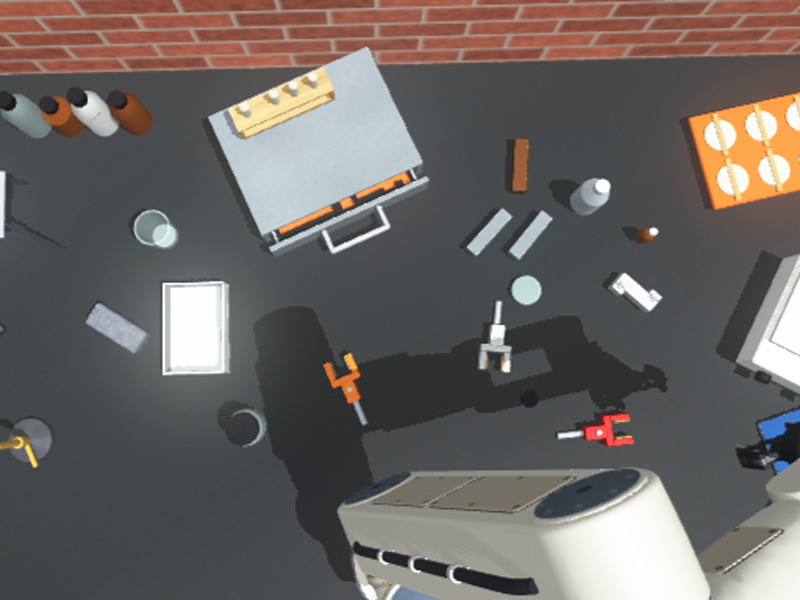

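View pics/side0.png

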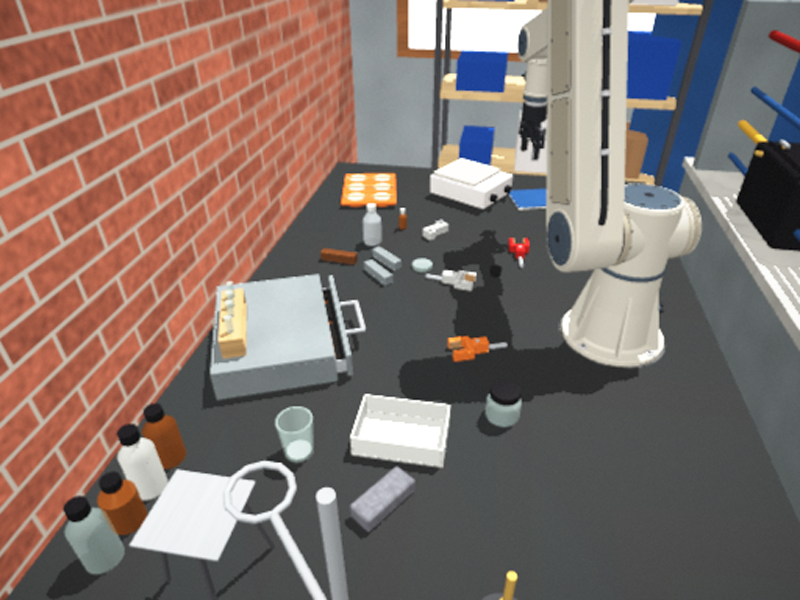

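```bash
cat > h.py <<'E'
import numpy as np,cv2
from rig import readout, imaging
from scipy.spatial.transform import Rotation as R
def p2w(f,u,v,z):
    K=f["camera_matrix"];T=f["world_to_cam"];d=np.linalg.inv(K)@[u,v,1];d=np.array([d[0],-d[1],-d[2]])
    Rw=T[:3,:3];c=-Rw.T@T[:3,3];d=Rw.T@d
    return c+d*(z-c[2])/d[2]
def w2p(f,p):
    K=f["camera_matrix"];T=f["world_to_cam"];q=T[:3,:3]@np.array(p,float)+T[:3,3];q=np.array([q[0],-q[1],-q[2]]);q=K@q
    return q[:2]/q[2]
def crop(f,x0,y0,x1,y1,s,name,gamma=1.0):
    im=cv2.cvtColor(f["image"],cv2.COLOR_RGB2BGR)[y0:y1,x0:x1]
    im=(255*(im/255.)**gamma).astype('uint8')
    im=cv2.resize(im,None,fx=s,fy=s,interpolation=cv2.INTER_CUBIC)
    for x in range((x0+9)//10*10,x1,10):
        cv2.line(im,(int((x-x0)*s),0),(int((x-x0)*s),8 if x%50 else 16),(0,255,255),1)
        if x%50==0: cv2.putText(im,str(x),(int((x-x0)*s)+2,24),0,.45,(0,255,255),1)
    for y in range((y0+9)//10*10,y1,10):
        cv2.line(im,(0,int((y-y0)*s)),(8 if y%50 else 16,int((y-y0)*s)),(0,255,255),1)
        if y%50==0: cv2.putText(im,str(y),(2,int((y-y0)*s)-2),0,.45,(0,255,255),1)
    cv2.imwrite(f"pics/{name}.png",im)
def down(yaw): return R.from_euler('xyz',[np.pi,0,yaw])
def delta(pos,rot,s=None):
    """pos: TCP target mm, rot Rotation. prints cm & rad in tool axes from measured"""
    s=s or readout.sense();C=R.from_euler('xyz',s["tcp_rot"])
    t=C.inv().apply(np.array(pos)-s["eef_pos"])/10
    r=(C.inv()*rot).as_rotvec()
    print("t",np.round(t,2).tolist(),"rot",np.round(r,4).tolist())
def st():
    s=readout.sense();print("t",round(s["clock"],2),"p",np.round(s["eef_pos"],1),"r",np.round(s["tcp_rot"],4),"F",np.round(s["contact_force"],1),"op",round(s["opening"],3),"q",np.round(s["qpos"],2));return s
E
python3 - <<'E'
from h import *;import pickle
f=pickle.load(open('/tmp/top.pkl','rb'));g=pickle.load(open('/tmp/side.pkl','rb'))
crop(f,280,70,480,220,4,'c1',.6)
crop(f,130,150,512,384,2,'c2',.4)
crop(g,60,90,360,310,2.6,'c3',.6)
crop(f,120,20,290,170,4.5,'c4',.8)
E
```

```text
(no output)
```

View pics/c1.png

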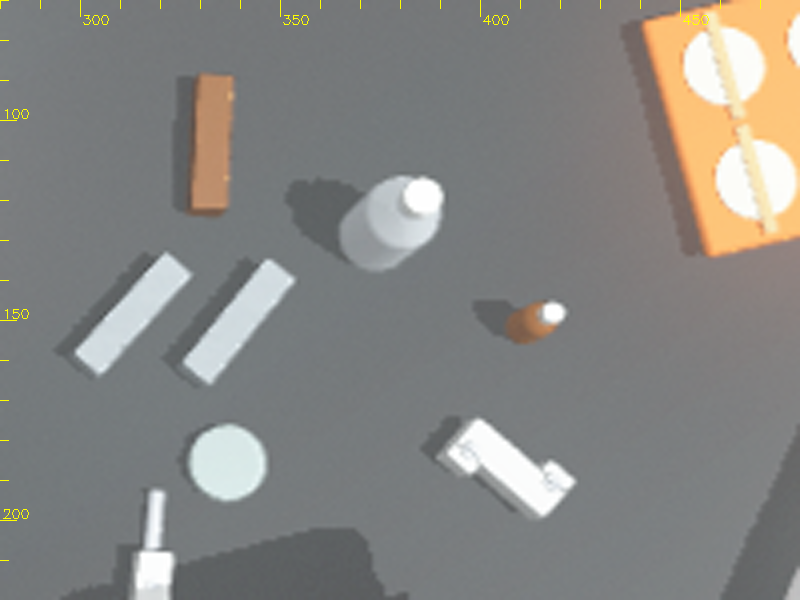

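View pics/c2.png

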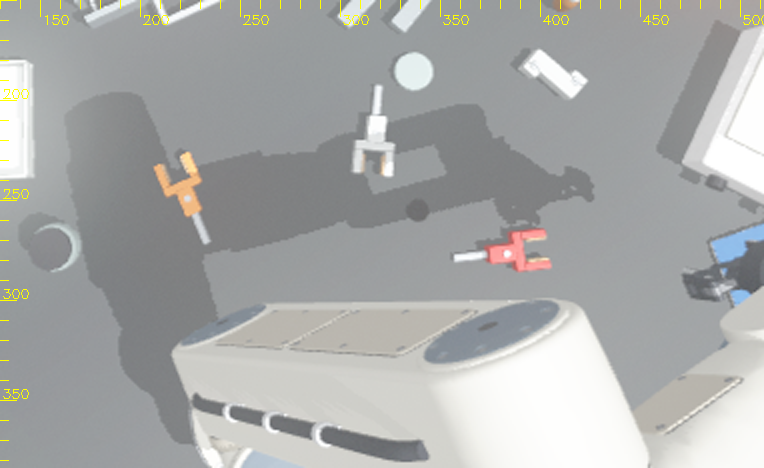

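View pics/c3.png

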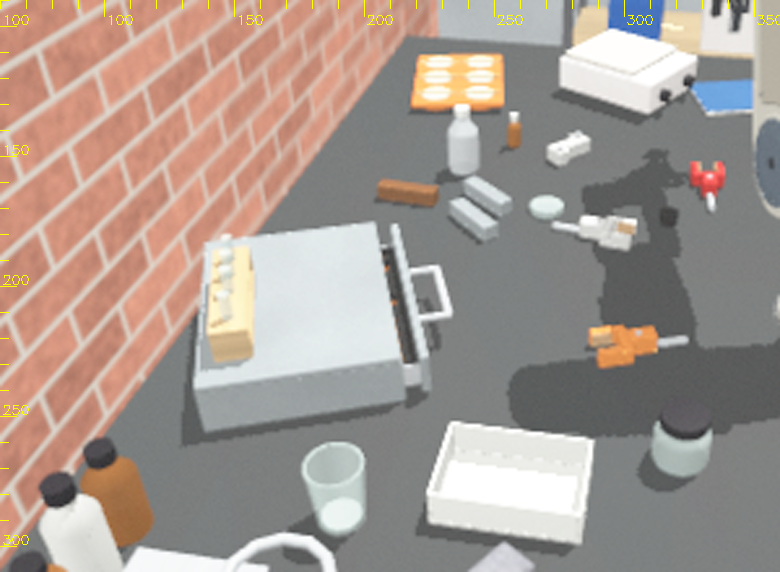

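View pics/c4.png

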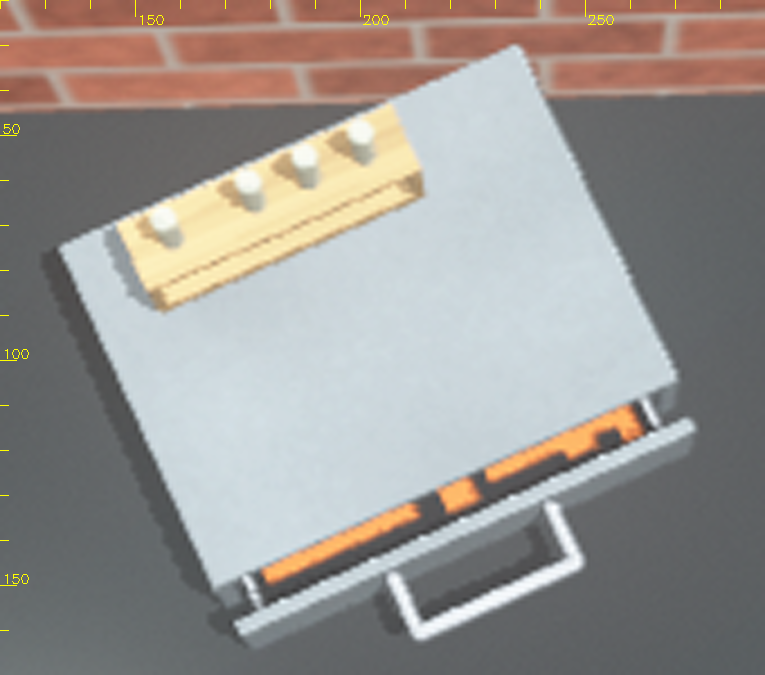

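```bash
python3 - <<'E'
from h import *;import pickle
f=pickle.load(open('/tmp/top.pkl','rb'));g=pickle.load(open('/tmp/side.pkl','rb'))
P=lambda x,y,z:p2w(f,x,y,z)[:2]
FR,FL,BL,BR=[P(*a,76) for a in((270.4,104),(167.3,150.7),(133.3,74.9),(235.1,30))]
print(FR,FL,BL,BR,np.linalg.norm(FR-FL),np.linalg.norm(BL-FL),np.linalg.norm(BR-BL))
d=FL-FR;print("y-ax yaw",np.arctan2(d[1],d[0])-np.pi/2, "x yaw",[np.arctan2(*(b-a)[::-1]) for a,b in((FL,BL),(FR,BR))], "org",(FL+FR)/2)
H=[P(212.9,161.6,50),P(249.1,145.6,50)];print("handle",H,np.linalg.norm(H[0]-H[1]),(H[0]+H[1])/2)
c=lambda x,y:(280+x/4,70+y/4)
for n,pts in dict(barL=[(168,252),(192,274),(100,376),(75,353)],barR=[(268,259),(295,279),(209,384),(183,362)],brown=[(196,75),(234,76),(229,208),(191,208)]).items():
    q=np.array([P(*c(*p),28) for p in pts]);print(n,q.round(0).tolist(),q.mean(0),np.linalg.norm(q[0]-q[1]),np.linalg.norm(q[1]-q[2]),np.arctan2(*(q[1]-q[2])[::-1]),np.arctan2(*(q[0]-q[3])[::-1]))
bo=[(478,418),(440,462),(540,518),(575,482)]
print("boss",[P(*c(*p),30).round(0).tolist() for p in bo])
for n,p in dict(tubTL=(162,281),tubTR=(229,282),tubBR=(229,375),tubBL=(163,374)).items(): print(n,P(p[0]*.64,p[1]*.64,50).round(0))
cl=lambda x,y:(130+x/2,150+y/2)
for n,p,z in(('rodtip',(378,86),10),('blockTL',(367,117),30),('blockTR',(386,117),30),('jawR',(393,150),26)): print(n,P(*cl(*p),z).round(0))
E
```

```text
[773.80770464 -36.51408683] [636.89875999 283.29764063] [877.95313532 384.95378899] [1014.01030118   65.58222478] 347.88446379937335 261.6126609454124 347.14514025725316
y-ax yaw 0.4044869526753687 x yaw [np.float64(0.3990845923498202), np.float64(0.4019066429402863)] org [705.35323231 123.3917769 ]
handle [array([603.63402436, 146.4725711 ]), array([650.76139888,  32.58619914])] 123.25216082570223 [627.19771162  89.52938512]
barL [[689.0, -201.0], [671.0, -219.0], [591.0, -142.0], [610.0, -123.0]] [ 640.36472993 -171.36729213] 25.809351926867418 110.37634952861215 -0.7656768514900709 -0.7744566097089326
barR [[681.0, -280.0], [664.0, -300.0], [582.0, -228.0], [601.0, -208.0]] [ 632.1647748  -254.23336559] 26.542362661037725 109.40303059794297 -0.7224569795820726 -0.7246692647068724
brown [[833.0, -230.0], [831.0, -260.0], [723.0, -251.0], [724.0, -221.0]] [ 777.77861576 -240.41076929] 30.486008236208274 108.03434991230816 -0.0865615128352035 -0.08434192873136719
boss [[549.0, -438.0], [515.0, -406.0], [469.0, -482.0], [496.0, -511.0]]
tubTL [556. 485.]
tubTR [551. 353.]
tubBR [368. 355.]
tubBL [373. 483.]
rodtip [ 500. -186.]
blockTL [ 450. -163.]
blockTR [ 449. -192.]
jawR [ 397. -202.]
```

```bash
python3 - <<'E'
from h import *
delta([500,-150,380],down(1.2)); delta([627,89.5,300],down(1.973))
E
```

```text
t [40.81, -29.93, 2.44] rot [-0.0012, -0.0005, -0.8182]
t [61.52, -47.41, 10.46] rot [-0.001, -0.001, -1.5912]
```

Request:
step_arm([
  {"translation": [5.1,-3.75,0.3],"rot": [0,0,-0.1]},
  {"translation": [10.2,-7.5,0.6],"rot": [0,0,-0.2]},
  {"translation": [15.3,-11.2,0.9],"rot": [0,0,-0.3]},
  {"translation": [20.4,-15,1.2],"rot": [0,0,-0.4]},
  {"translation": [25.5,-18.7,1.5],"rot": [0,0,-0.5]},
  {"translation": [30.6,-22.4,1.8],"rot": [0,0,-0.6]},
  {"translation": [35.7,-26.2,2.1],"rot": [0,0,-0.7]},
  {"translation": [40.8,-29.9,2.4],"rot": [0,0,-0.8]},
], grip=130, squeeze=40)

```text
clock: 1.1
eef_pos: [497.4, -154.0, 380.9]
tcp_rot: [3.141, 0.0, 1.185]
contact_force: [0.5, 0.2, 0.3]
opening: 0.487
```

```bash
python3 - <<'E'
from h import *
st()
delta([627,89.5,300],down(1.973))
E
```

```text
t 1.1 p [ 497.4 -154.   380.9] r [3.1415e+00 1.0000e-04 1.1851e+00] F [0.5 0.2 0.3] op 0.487 q [-0.3   0.22  1.88 -0.    1.05  0.08]
t [27.44, 2.85, 8.08] rot [0.0001, 0.0001, -0.7879]
```

Request:
step_arm([
  {"translation": [5.4,0.6,1.6],"rot": [0,0,-0.15]},
  {"translation": [11,1.2,3.2],"rot": [0,0,-0.3]},
  {"translation": [16.4,1.8,4.8],"rot": [0,0,-0.45]},
  {"translation": [21.9,2.3,6.4],"rot": [0,0,-0.6]},
  {"translation": [27.4,2.8,8.0],"rot": [0,0,-0.75]},
  {"translation": [27.4,2.8,8.0],"rot": [0,0,-0.788]},
  {"translation": [27.4,2.8,8.0],"rot": [0,0,-0.788]},
])

```text
clock: 1.98
eef_pos: [626.3, 87.6, 300.2]
tcp_rot: [-3.14, -0.0, 1.971]
contact_force: [0.3, -0.3, -0.4]
opening: 0.489
```

```bash
python3 - <<'E'
from h import *;import pickle
st()
delta([627,89.5,203],down(1.973))
f=imaging.grab_frame("top");crop(f,100,150,512,384,1.9,'t1',.5)
pickle.dump(f,open('/tmp/top1.pkl','wb'))
crop(f,170,80,290,180,6,'t1b',.8)
E
```

```text
t 1.98 p [626.3  87.6 300.2] r [-3.1402e+00 -3.0000e-04  1.9705e+00] F [ 0.3 -0.3 -0.4] op 0.489 q [ 0.14  0.47  1.7  -0.    0.97 -0.26]
t [0.15, 0.15, 9.72] rot [-0.0014, -0.0003, -0.0025]
```

View pics/t1.png

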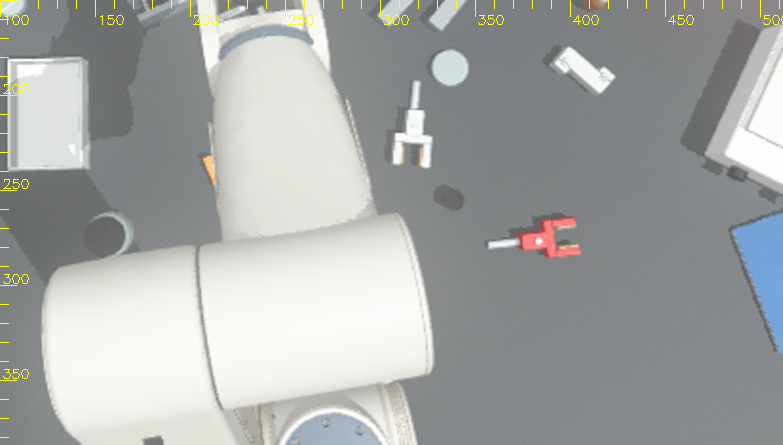

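View pics/t1b.png

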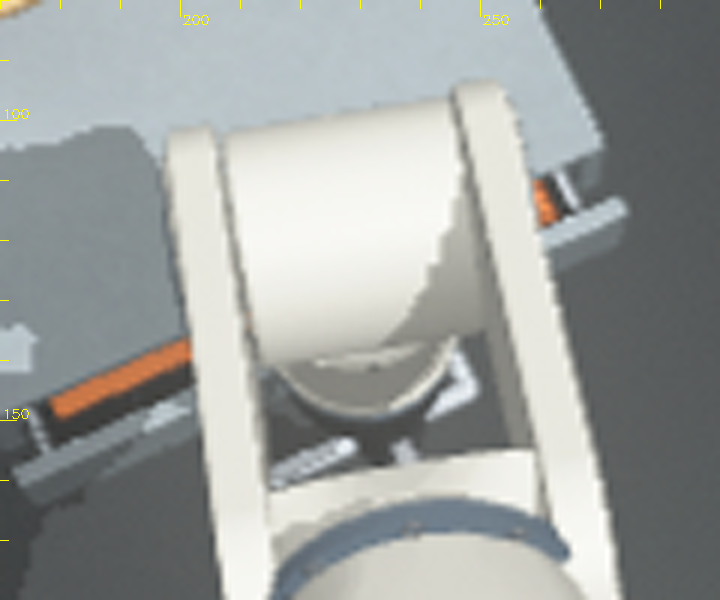

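Request:
step_arm([
  {"translation": [0.1,0.15,3],"rot": [0,0,0]},
  {"translation": [0.15,0.15,6],"rot": [0,0,0]},
  {"translation": [0.15,0.15,8.5],"rot": [0,0,0]},
  {"translation": [0.15,0.15,9.7],"rot": [0,0,0]},
  {"translation": [0.15,0.15,9.7],"rot": [0,0,0]},
])

```text
clock: 2.65
eef_pos: [627.1, 88.4, 203.7]
tcp_rot: [-3.141, -0.0, 1.969]
contact_force: [0.9, -0.2, -0.4]
opening: 0.488
```

Request:
step_arm([
  {"translation": [0,0,0]},
  {"translation": [0,0,0]},
  {"translation": [0,0,0]},
  {"translation": [0,0,0]},
  {"translation": [0,0,0]},
  {"translation": [0,0,0]},
], grip=255, squeeze=40)

```text
schema error: expected keys translation, rot
```

```bash
python3 - <<'E'
from h import *
s=st();u=np.array([np.cos(.402),np.sin(.402),0])
delta(s["eef_pos"]-u*100,down(1.973))
f=imaging.grab_frame("side");crop(f,100,60,300,210,4,'s1',.8)
E
```

```text
t 2.65 p [627.1  88.4 203.7] r [-3.1406e+00 -3.0000e-04  1.9686e+00] F [ 0.9 -0.2 -0.4] op 0.488 q [ 0.14  0.6   1.75 -0.    0.79 -0.26]
t [-0.04, -10.0, 0.01] rot [-0.001, -0.0003, -0.0044]
```

View pics/s1.png

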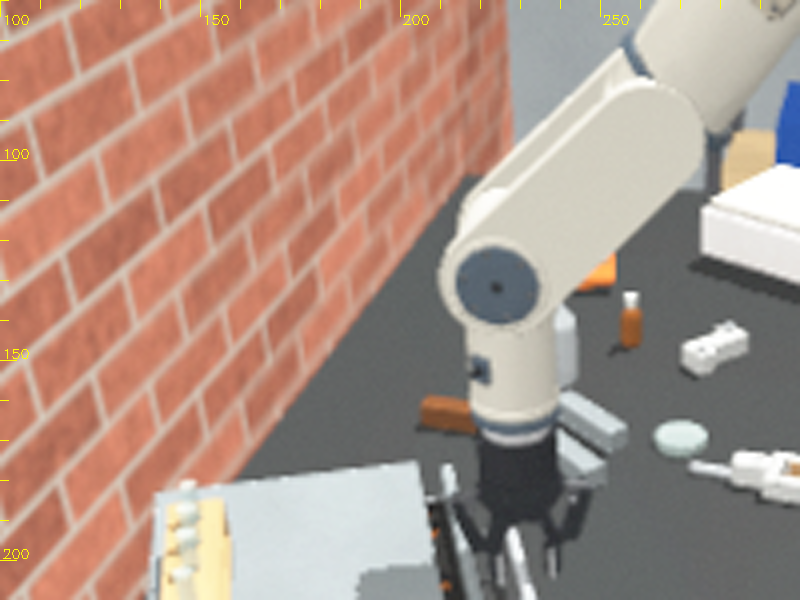

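The side view shows the fingers straddling the handle bar at about (230,198); closing.

Request:
step_arm([
  {"translation": [0,0,0],"rot": [0,0,0]},
  {"translation": [0,0,0],"rot": [0,0,0]},
  {"translation": [0,0,0],"rot": [0,0,0]},
  {"translation": [0,0,0],"rot": [0,0,0]},
  {"translation": [0,0,0],"rot": [0,0,0]},
], grip=255, squeeze=40)

```text
clock: 3.32
eef_pos: [628.4, 89.2, 205.4]
tcp_rot: [3.138, 0.001, 1.97]
contact_force: [3.2, 1.1, 7.3]
opening: 0.122
```

Request:
step_arm([
  {"translation": [0,-1,0],"rot": [0,0,0]},
  {"translation": [0,-2.5,0],"rot": [0,0,0]},
  {"translation": [0,-4,0],"rot": [0,0,0]},
  {"translation": [0,-6,0],"rot": [0,0,0]},
  {"translation": [0,-8,0],"rot": [0,0,0]},
  {"translation": [0,-10,0],"rot": [0,0,0]},
  {"translation": [0,-12,0],"rot": [0,0,0]},
  {"translation": [0,-14,0],"rot": [0,0,0]},
])

```text
clock: 4.32
eef_pos: [499.9, 34.7, 205.4]
tcp_rot: [3.135, 0.002, 1.97]
contact_force: [7.4, 2.0, 3.4]
opening: 0.12
```

Request:
step_arm([
  {"translation": [0,-0.8,0],"rot": [0,0,0]},
  {"translation": [0,-1.6,0],"rot": [0,0,0]},
  {"translation": [0,-2.0,0],"rot": [0,0,0]},
  {"translation": [0,-2.2,0],"rot": [0,0,0]},
])

```text
clock: 4.82
eef_pos: [479.8, 26.1, 205.4]
tcp_rot: [3.136, 0.002, 1.97]
contact_force: [6.3, 2.5, 5.7]
opening: 0.122
```

Request:
step_arm([
  {"translation": [0,-0.2,0],"rot": [0,0,0]},
  {"translation": [0,-0.4,0],"rot": [0,0,0]},
  {"translation": [0,-0.6,0],"rot": [0,0,0]},
])

```text
clock: 5.2
eef_pos: [474.5, 23.9, 205.3]
tcp_rot: [3.136, 0.002, 1.97]
contact_force: [6.1, 1.9, 5.8]
opening: 0.119
```

Request:
step_arm([
  {"translation": [0,-0.3,0],"rot": [0,0,0]},
  {"translation": [0,-0.6,0],"rot": [0,0,0]},
  {"translation": [0,-0.9,0],"rot": [0,0,0]},
])

```text
clock: 5.58
eef_pos: [467.3, 20.8, 205.4]
tcp_rot: [3.132, 0.002, 1.969]
contact_force: [16.3, 14.8, -9.2]
opening: 0.121
```

Request:
step_arm([
  {"translation": [0,-0.15,0],"rot": [0,0,0]},
  {"translation": [0,-0.3,0],"rot": [0,0,0]},
])

```text
clock: 5.82
eef_pos: [466.5, 20.5, 205.5]
tcp_rot: [3.127, 0.003, 1.968]
contact_force: [22.5, 21.9, -17.7]
opening: 0.122
```

Request:
step_arm([
  {"translation": [0,0.4,0],"rot": [0,0,0]},
  {"translation": [0,0.4,0],"rot": [0,0,0]},
  {"translation": [0,0.4,0],"rot": [0,0,0]},
], grip=140)

```text
clock: 6.2
eef_pos: [464.5, 20.4, 203.8]
tcp_rot: [-3.14, -0.0, 1.97]
contact_force: [-0.0, -0.3, 1.1]
opening: 0.451
```

```bash
python3 - <<'E'
from h import *
s=st()
delta([480,-450,360],down(0.7))
E
```

```text
t 6.2 p [464.5  20.4 203.8] r [-3.1403e+00 -4.0000e-04  1.9698e+00] F [-0.  -0.3  1.1] op 0.451 q [ 0.04  0.42  2.12 -0.    0.61 -0.36]
t [-43.94, -16.87, -15.61] rot [-0.0013, 0.0005, 1.2698]
```

Request:
step_arm([
  {"translation": [0,0,-3],"rot": [0,0,0]},
  {"translation": [0,0,-8],"rot": [0,0,0]},
  {"translation": [-3,-1,-13],"rot": [0,0,0.1]},
  {"translation": [-8,-3,-15.5],"rot": [0,0,0.25]},
  {"translation": [-13,-5,-15.5],"rot": [0,0,0.4]},
  {"translation": [-19,-7,-15.5],"rot": [0,0,0.55]},
  {"translation": [-25,-9,-15.5],"rot": [0,0,0.7]},
  {"translation": [-31,-11.5,-15.5],"rot": [0,0,0.85]},
], grip=60)

```text
clock: 7.2
eef_pos: [479.0, -307.8, 358.9]
tcp_rot: [-3.141, -0.0, 1.115]
contact_force: [0.9, -0.0, 1.4]
opening: 0.764
```

```bash
python3 - <<'E'
from h import *;import pickle
st()
f=imaging.grab_frame("top");pickle.dump(f,open('/tmp/top2.pkl','wb'))
crop(f,140,60,300,200,4.2,'t2',.8)
crop(f,375,160,435,210,12,'t2b',1.3)
crop(f,280,110,400,210,6,'t2c',.9)
E
```

```text
t 7.2 p [ 479.  -307.8  358.9] r [-3.1412e+00 -1.0000e-04  1.1146e+00] F [ 0.9 -0.   1.4] op 0.764 q [-0.57  0.32  1.8   0.    1.03 -0.12]
```

View pics/t2.png

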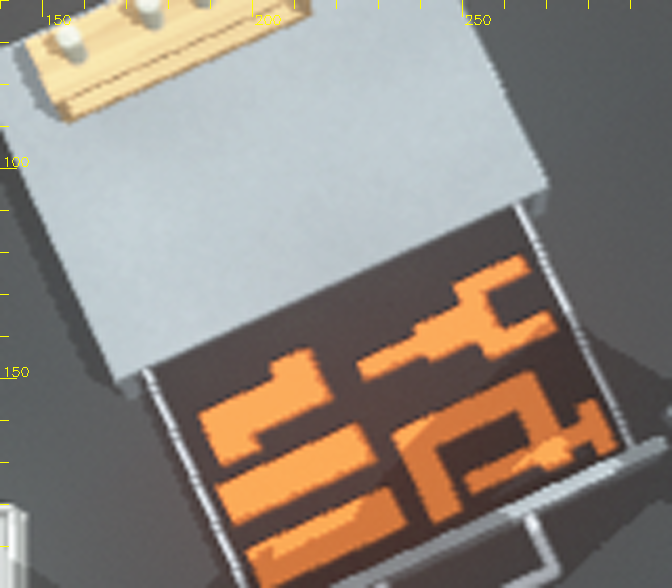

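View pics/t2b.png

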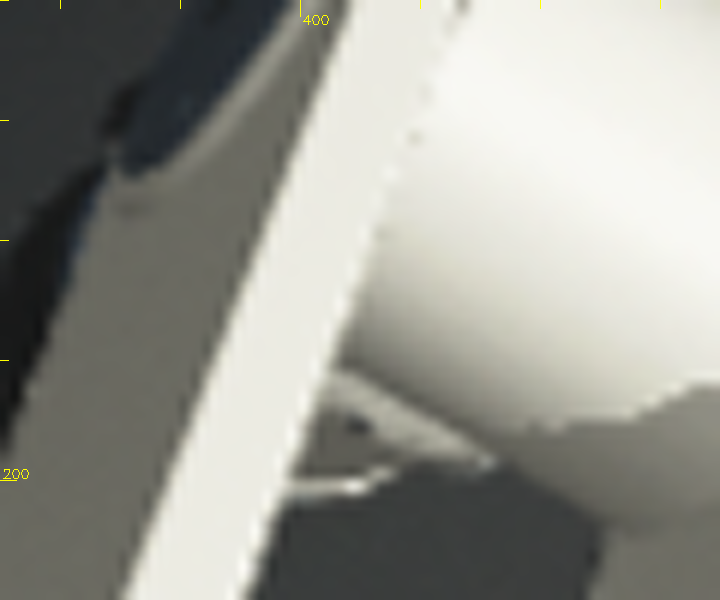

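View pics/t2c.png

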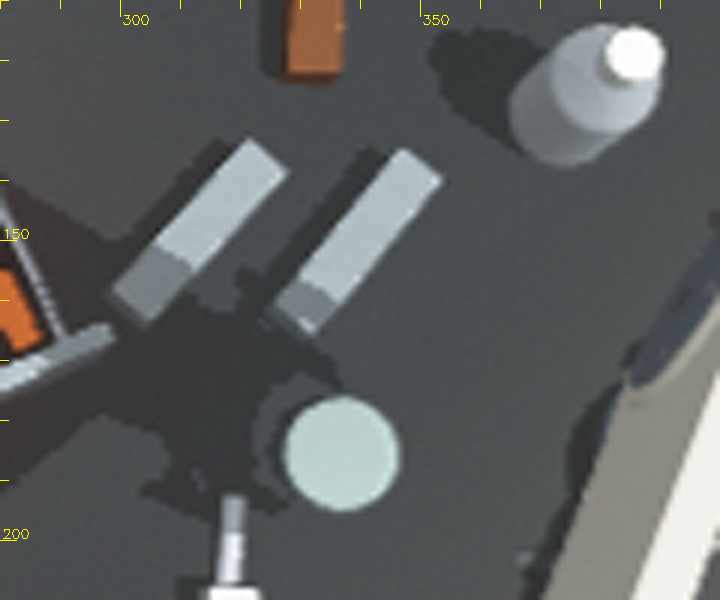

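```bash
cat > fit.py <<'E'
from h import *;import pickle
from scipy.optimize import minimize
e=3.5
def rect(x0,x1,y0,y1):return np.array([(x0,y0),(x1,y0),(x1,y1),(x0,y1)],float)
polys=[]
for x in(94,147):polys.append(rect(x-14-e,x+14+e,82.5-55-e,82.5+55+e))
def fit(fr,p0,use=(0,1),pad=None):
    S=8
    x0,y0,x1,y1=pad
    hsv=cv2.cvtColor(fr["image"],cv2.COLOR_RGB2HSV)
    m=((hsv[...,0]<22)&(hsv[...,1]>140)&(hsv[...,2]>60)).astype(np.float32)[y0:y1,x0:x1]
    ms=cv2.resize(m,None,fx=S,fy=S,interpolation=cv2.INTER_CUBIC)
    def mask(p):
        c,s=np.cos(p[2]),np.sin(p[2]);M=np.zeros(ms.shape,np.float32)
        for i in use:
            A=[]
            for z in(26,40):
                q=polys[i]@np.array([[c,s],[-s,c]])+[p[0],p[1]]
                uv=np.array([w2p(fr,(*a,z)) for a in q]);uv=((uv-[x0,y0]+.5)*S-.5)
                t=np.zeros(ms.shape,np.uint8);cv2.fillPoly(t,[np.round(uv*16).astype(np.int32)],1,shift=4);A.append(t)
            M=np.maximum(M,(A[0]&A[1]).astype(np.float32))
        return cv2.GaussianBlur(M,(0,0),S*.5)
    def cost(p): 
        M=mask((p[0],p[1],p[2]/300));return float((np.abs(M-ms)).mean())
    r=minimize(cost,(p0[0],p0[1],p0[2]*300),method='Nelder-Mead',options=dict(initial_simplex=[[p0[0]+a,p0[1]+b,p0[2]*300+c] for a,b,c in((0,0,0),(8,0,0),(0,8,0),(0,0,8))],xatol=.05,fatol=1e-6))
    p=(r.x[0],r.x[1],r.x[2]/300);print(p,r.fun,cost((p0[0],p0[1],p0[2]*300)))
    M=mask(p);o=np.dstack([M*255,ms*0,np.clip(ms,0,1)*255]).astype('uint8');cv2.imwrite('pics/fit.png',o);return p
E
python3 - <<'E'
from fit import *
f=pickle.load(open('/tmp/top2.pkl','rb'))
fit(f,(467,21,.402),pad=(188,156,240,204))
E
```

```text
(np.float64(468.74910680397346), np.float64(23.90580323170478), np.float64(0.3981133223504193)) 0.16833075881004333 0.2049897462129593
```

View pics/fit.png

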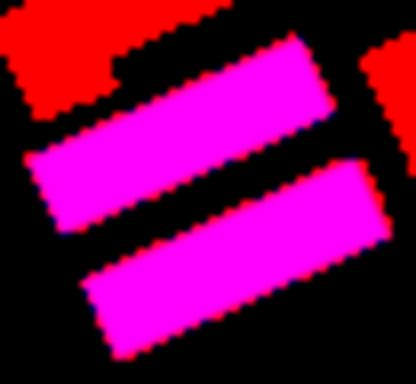

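```bash
cat > fit2.py <<'E'
from h import *;import pickle
from scipy.optimize import minimize
BOXES=dict(
 boss=[(-45,45,-14,14,0,30),(19,45,14,26,0,30),(-45,-19,-26,-14,0,30)],
 bar=[(-55,55,-14,14,0,28)],
 clamp=[(-20,22,-13,13,0,30),(-70,-20,-6,6,3,15),(22,36,-30,30,0,26),(36,72,-30,-18,0,26),(36,72,18,30,0,26)])
def fit2(fr,kind,p0,pad,thr=120,name='fit2',zb=0,S=6):
    x0,y0,x1,y1=pad
    g=fr["image"].max(2)[y0:y1,x0:x1].astype(np.float32)
    ms=(cv2.resize(g,None,fx=S,fy=S,interpolation=cv2.INTER_CUBIC)>thr).astype(np.float32)
    def mask(p):
        c,s=np.cos(p[2]),np.sin(p[2]);t=np.zeros(ms.shape,np.uint8)
        for a,b,cc,d,z0,z1 in BOXES[kind]:
            uv=[]
            for x in(a,b):
                for y in(cc,d):
                    for z in(z0,z1): uv.append(w2p(fr,(p[0]+c*x-s*y,p[1]+s*x+c*y,z+zb)))
            uv=((np.array(uv)-[x0,y0]+.5)*S-.5)
            h=cv2.convexHull(uv.astype(np.float32))
            cv2.fillConvexPoly(t,np.round(h*16).astype(np.int32),1,shift=4)
        return t.astype(np.float32)
    B=lambda m:cv2.GaussianBlur(m,(0,0),S*.5)
    mb=B(ms)
    cost=lambda p: float(((B(mask((p[0],p[1],p[2]/60)))-mb)**2).mean())
    q=(p0[0],p0[1],p0[2]*60)
    r=minimize(cost,q,method='Nelder-Mead',options=dict(initial_simplex=[[q[0]+a,q[1]+b,q[2]+c] for a,b,c in((0,0,0),(10,0,0),(0,10,0),(0,0,10))],xatol=.05,fatol=1e-7))
    p=(r.x[0],r.x[1],r.x[2]/60);print(kind,np.round(p,3),"cost",r.fun)
    o=np.dstack([mask(p)*255,ms*0,ms*255]).astype('uint8');cv2.imwrite(f'pics/{name}.png',o);return p
E
python3 - <<'E'
from fit2 import *
f=pickle.load(open('/tmp/top1.pkl','rb'));f0=pickle.load(open('/tmp/top.pkl','rb'))
fit2(f,'boss',(507,-459,.8),(380,165,435,205),name='fb')
fit2(f,'boss',(507,-459,.9),(380,165,435,205),name='fb',thr=100)
fit2(f0,'boss',(507,-459,.9),(380,165,435,205),name='fb',thr=100)
fit2(f,'clamp',(430,-177,3.2),(295,185,335,245),name='fc',thr=110)
fit2(f,'bar',(640,-171,-.77),(290,128,332,168),name='fl',thr=100)
fit2(f,'bar',(632,-254,-.72),(322,130,358,168),name='fr',thr=100)
ims=[cv2.resize(cv2.imread(f'pics/{n}.png'),(300,250)) for n in('fb','fc','fl','fr')]
cv2.imwrite('pics/fit4.png',np.vstack([np.hstack(ims[:2]),np.hstack(ims[2:])]))
E
```

```text
boss [ 512.564 -465.566    0.821] cost 0.0224640853703022
boss [ 511.838 -465.201    0.812] cost 0.015069558285176754
boss [ 511.364 -463.068    0.812] cost 0.0016205470310524106
clamp [ 433.974 -177.641    3.024] cost 0.02822604775428772
bar [ 643.951 -171.615   -0.773] cost 0.027261139824986458
bar [ 635.598 -255.424   -0.715] cost 0.03239041194319725
```

View pics/fit4.png

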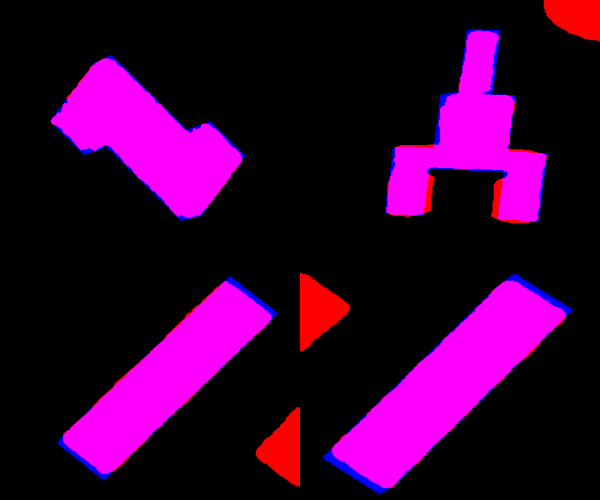

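```bash
python3 - <<'E'
from h import *
st();delta([511.4,-463.5,260],down(.812))
E
```

```text
t 7.25 p [ 479.  -313.9  359.2] r [3.1386 0.0035 1.1059] F [ 0.4 -5.8  0.6] op 0.763 q [-0.58  0.32  1.79 -0.    1.03 -0.11]
t [-11.89, 9.57, 9.99] rot [0.0035, 0.003, 0.2939]
```

Request:
step_arm([
  {"translation": [-4,3,3.3],"rot": [0,0,0.1]},
  {"translation": [-8,6.5,6.6],"rot": [0,0,0.2]},
  {"translation": [-11.9,9.6,10],"rot": [0,0,0.29]},
  {"translation": [-11.9,9.6,10],"rot": [0,0,0.29]},
  {"translation": [-11.9,9.6,10],"rot": [0,0,0.29]},
])

```text
clock: 7.88
eef_pos: [513.6, -454.3, 258.6]
tcp_rot: [-3.14, -0.0, 0.83]
contact_force: [0.3, -0.2, 0.8]
opening: 0.764
```

```bash
python3 - <<'E'
from h import *
st();delta([511.4,-463.5,189.5],down(.812))
f=imaging.grab_frame("side");crop(f,200,90,330,180,6,'s2',.8)
E
```

```text
t 7.88 p [ 513.6 -454.3  258.6] r [-3.1398e+00 -1.0000e-04  8.3000e-01] F [ 0.3 -0.2  0.8] op 0.764 q [-0.73  0.6   1.6   0.    0.95  0.01]
t [-0.83, 0.47, 6.91] rot [-0.0018, -0.0001, 0.018]
```

View pics/s2.png

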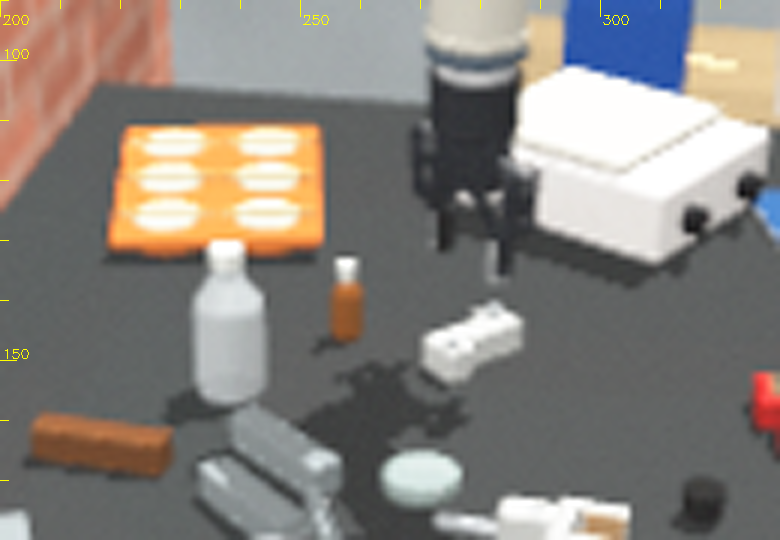

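The boss at (278,147) sits unmoved below the gripper; descending and gripping.

Request:
step_arm([
  {"translation": [-0.8,0.5,2],"rot": [0,0,0.018]},
  {"translation": [-0.8,0.5,4.5],"rot": [0,0,0.018]},
  {"translation": [-0.8,0.5,6.4],"rot": [0,0,0.018]},
  {"translation": [-0.8,0.5,6.9],"rot": [0,0,0.018]},
  {"translation": [-0.8,0.5,6.9],"rot": [0,0,0.018]},
])

```text
clock: 8.55
eef_pos: [512.5, -463.9, 189.9]
tcp_rot: [-3.141, 0.0, 0.812]
contact_force: [-0.4, -0.9, -0.2]
opening: 0.765
```

Request:
step_arm([
  {"translation": [0,0,0],"rot": [0,0,0]},
  {"translation": [0,0,0],"rot": [0,0,0]},
  {"translation": [0,0,0],"rot": [0,0,0]},
  {"translation": [0,0,0],"rot": [0,0,0]},
  {"translation": [0,0,0],"rot": [0,0,0]},
], grip=255, squeeze=60)

```text
clock: 9.18
eef_pos: [512.6, -464.2, 191.0]
tcp_rot: [3.141, -0.0, 0.812]
contact_force: [-1.2, 1.6, 5.6]
opening: 0.31
```

```bash
python3 - <<'E'
from h import *
s=st();c,n=np.cos(.40),np.sin(.40);H=np.array([468.3,23.7])
T=lambda x,y:H+[c*x-n*y,n*x+c*y]
for k,a in dict(boss=(203,82.5),clamp=(197,-66.5),bar1=(147,82.5),bar2=(94,82.5)).items():print(k,T(*a))
delta([*T(203,82.5),300],down(1.971))
E
```

```text
t 9.18 p [ 512.6 -464.2  191. ] r [ 3.1405e+00 -1.0000e-04  8.1180e-01] F [-1.2  1.6  5.6] op 0.31 q [-0.74  0.69  1.61  0.    0.84  0.02]
boss [623.14836854 178.73945549]
clamp [675.64533558  39.16485733]
bar1 [571.56895288 156.93202832]
bar2 [522.7527202  136.29285618]
t [54.25, -36.22, -10.94] rot [0.001, 0.0006, -1.1592]
```

Request:
step_arm([
  {"translation": [0,0,-1],"rot": [0,0,0]},
  {"translation": [0,0,-4],"rot": [0,0,0]},
  {"translation": [0,0,-8],"rot": [0,0,0]},
  {"translation": [3,-2,-11],"rot": [0,0,-0.1]},
  {"translation": [7,-4.7,-11],"rot": [0,0,-0.2]},
  {"translation": [11.5,-7.7,-11],"rot": [0,0,-0.3]},
  {"translation": [16,-10.7,-11],"rot": [0,0,-0.4]},
  {"translation": [20.5,-13.7,-11],"rot": [0,0,-0.5]},
])

```text
clock: 10.18
eef_pos: [554.1, -219.3, 300.5]
tcp_rot: [3.141, 0.0, 1.315]
contact_force: [1.5, 0.2, -2.6]
opening: 0.309
```

```bash
python3 - <<'E'
from h import *
s=st();delta([623.1,178.7,290],down(1.971))
E
```

```text
t 10.18 p [ 554.1 -219.3  300.5] r [3.1411 0.     1.3148] F [ 1.5  0.2 -2.6] op 0.309 q [-0.38  0.42  1.79  0.    0.93 -0.12]
t [40.25, -3.4, 1.04] rot [0.0005, 0.0002, -0.6562]
```

Request:
step_arm([
  {"translation": [5.5,-0.4,0.2],"rot": [0,0,-0.1]},
  {"translation": [11,-0.9,0.4],"rot": [0,0,-0.2]},
  {"translation": [16.5,-1.4,0.6],"rot": [0,0,-0.3]},
  {"translation": [22,-1.8,0.8],"rot": [0,0,-0.4]},
  {"translation": [27.5,-2.3,1],"rot": [0,0,-0.5]},
  {"translation": [33,-2.8,1],"rot": [0,0,-0.6]},
  {"translation": [38,-3.2,1],"rot": [0,0,-0.65]},
  {"translation": [40.2,-3.4,1],"rot": [0,0,-0.656]},
])

```text
clock: 11.18
eef_pos: [624.3, 178.9, 290.3]
tcp_rot: [3.141, -0.0, 1.97]
contact_force: [-0.4, -0.4, -2.9]
opening: 0.307
```

Request:
step_arm([
  {"translation": [0,0,0],"rot": [0,0,0]},
  {"translation": [0,0,0],"rot": [0,0,0]},
])

```text
clock: 11.42
eef_pos: [623.9, 175.3, 289.9]
tcp_rot: [-3.141, 0.0, 1.967]
contact_force: [0.9, 0.9, -2.3]
opening: 0.308
```

```bash
python3 - <<'E'
from h import *
s=st();delta([623.1,178.7,235],down(1.971))
f=imaging.grab_frame("side");crop(f,110,130,250,250,5.5,'s3',.8)
f=imaging.grab_frame("top");crop(f,170,80,290,180,6,'t3',.8)
E
```

```text
t 11.43 p [623.9 175.3 289.9] r [-3.1406e+00  3.0000e-04  1.9670e+00] F [ 0.9  0.9 -2.3] op 0.308 q [ 0.27  0.51  1.67 -0.    0.96 -0.12]
t [0.35, 0.07, 5.49] rot [-0.001, 0.0003, -0.004]
```

View pics/s3.png

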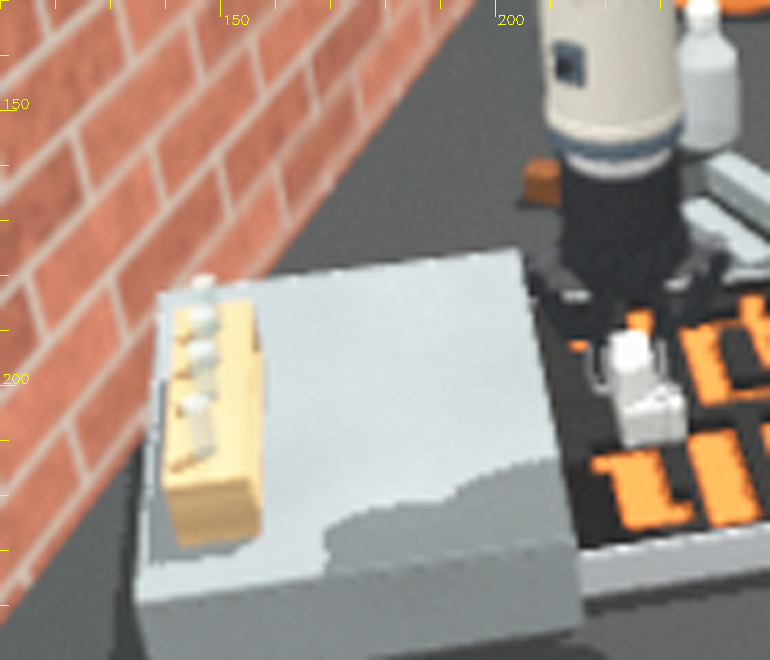

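View pics/t3.png

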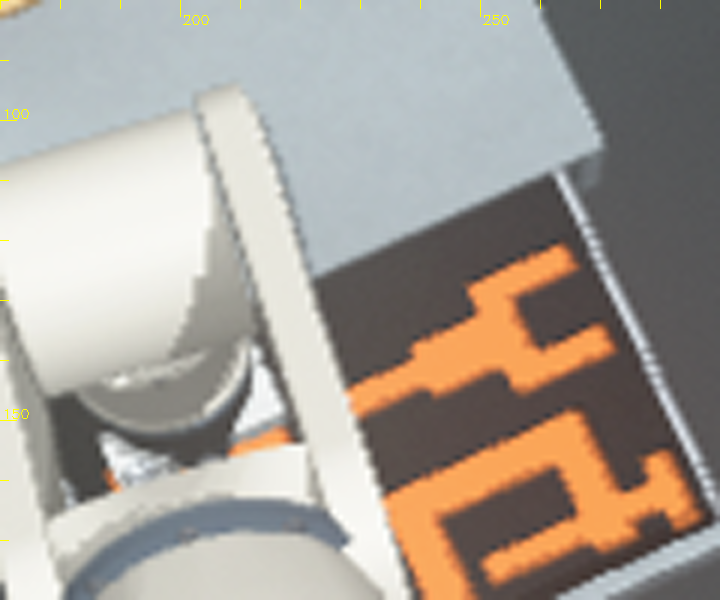

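Request:
step_arm([
  {"translation": [0.35,0.07,2],"rot": [0,0,-0.004]},
  {"translation": [0.35,0.07,4],"rot": [0,0,-0.004]},
  {"translation": [0.35,0.07,5.2],"rot": [0,0,-0.004]},
  {"translation": [0.35,0.07,5.2],"rot": [0,0,-0.004]},
  {"translation": [0.35,0.07,5.2],"rot": [0,0,-0.004]},
])

```text
clock: 12.15
eef_pos: [623.7, 179.9, 238.1]
tcp_rot: [3.141, 0.0, 1.972]
contact_force: [0.7, -0.4, -3.5]
opening: 0.306
```

```bash
python3 - <<'E'
from h import *
s=st();delta([623.1,178.7,217],down(1.971))
f=imaging.grab_frame("side");crop(f,190,160,290,240,7,'s4',.8)
E
```

```text
t 12.15 p [623.7 179.9 238.1] r [3.1413 0.     1.9718] F [ 0.7 -0.4 -3.5] op 0.306 q [ 0.28  0.57  1.7   0.    0.87 -0.12]
t [-0.09, -0.1, 2.11] rot [0.0003, 0.0, 0.0008]
```

View pics/s4.png

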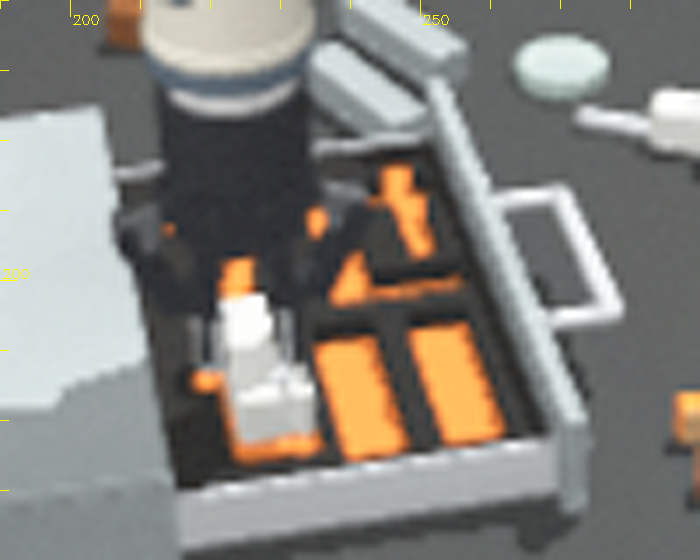

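Request:
step_arm([
  {"translation": [-0.1,-0.1,0.3],"rot": [0,0,0]},
  {"translation": [-0.1,-0.1,0.8],"rot": [0,0,0]},
  {"translation": [-0.1,-0.1,1.2],"rot": [0,0,0]},
  {"translation": [-0.1,-0.1,1.2],"rot": [0,0,0]},
])

```text
clock: 12.7
eef_pos: [622.7, 178.5, 225.5]
tcp_rot: [-3.141, -0.0, 1.972]
contact_force: [-0.2, 0.8, -4.1]
opening: 0.305
```

Request:
step_arm([
  {"translation": [0,0,0.3],"rot": [0,0,0]},
  {"translation": [0,0,0.6],"rot": [0,0,0]},
  {"translation": [0,0,0.9],"rot": [0,0,0]},
  {"translation": [0,0,0.9],"rot": [0,0,0]},
])

```text
clock: 13.2
eef_pos: [623.0, 178.6, 217.0]
tcp_rot: [3.141, 0.0, 1.972]
contact_force: [0.2, 0.1, -1.0]
opening: 0.311
```

Request:
step_arm([
  {"translation": [0,0,0],"rot": [0,0,0]},
  {"translation": [0,0,0],"rot": [0,0,0]},
  {"translation": [0,0,-1],"rot": [0,0,0]},
  {"translation": [0,0,-4],"rot": [0,0,0]},
  {"translation": [0,0,-8],"rot": [0,0,0]},
  {"translation": [0,0,-13],"rot": [0,0,0]},
  {"translation": [0,0,-13],"rot": [0,0,0]},
], grip=130)

```text
clock: 14.08
eef_pos: [624.3, 178.9, 352.4]
tcp_rot: [3.133, 0.001, 1.972]
contact_force: [-0.2, -0.3, -0.5]
opening: 0.494
```

```bash
python3 - <<'E'
from h import *
s=st();
for y in(3.024,3.024-np.pi): delta([434,-177.6,300],down(y))
f=imaging.grab_frame("side");crop(f,190,150,310,240,6,'s5',.8)
E
```

```text
t 14.07 p [624.3 178.9 352.4] r [3.1330e+00 1.1000e-03 1.9718e+00] F [-0.2 -0.3 -0.5] op 0.494 q [ 0.28  0.44  1.63  0.    1.07 -0.12]
t [-25.39, -31.49, 5.0] rot [0.0072, 0.0055, -1.0522]
t [-25.39, -31.49, 5.0] rot [0.0063, -0.0083, 2.0894]
```

View pics/s5.png

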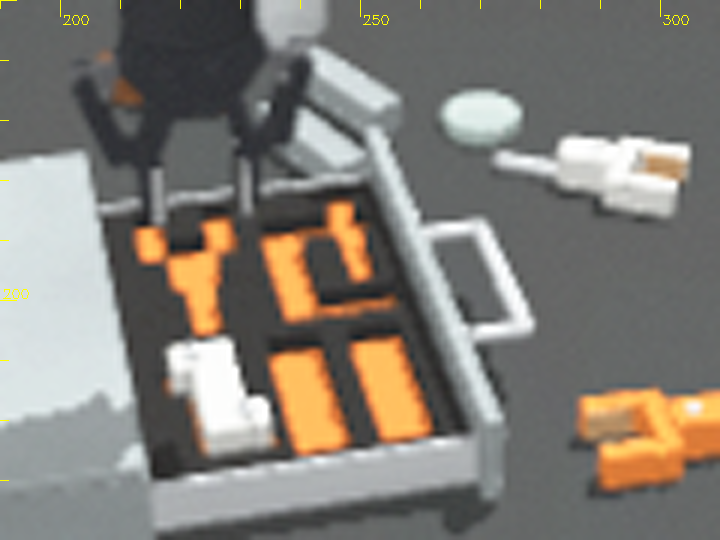

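Request:
step_arm([
  {"translation": [-3.5,-4,0],"rot": [0,0,0.17]},
  {"translation": [-7,-8,0.5],"rot": [0,0,0.34]},
  {"translation": [-10.5,-12,1.5],"rot": [0,0,0.52]},
  {"translation": [-14,-16,2.5],"rot": [0,0,0.7]},
  {"translation": [-17,-20,3.5],"rot": [0,0,0.88]},
  {"translation": [-20,-24,4.5],"rot": [0,0,1.05]},
  {"translation": [-23,-28,5],"rot": [0,0,1.22]},
  {"translation": [-25.4,-31.5,5],"rot": [0,0,1.39]},
], grip=70)

```text
clock: 15.12
eef_pos: [430.4, -179.4, 295.8]
tcp_rot: [-3.14, 0.001, 0.576]
contact_force: [0.3, -0.2, -0.3]
opening: 0.725
```

```bash
python3 - <<'E'
from h import *
s=st();delta([434,-177.6,250],down(-.118))
E
```

```text
t 15.12 p [ 430.4 -179.4  295.8] r [-3.1396e+00  1.5000e-03  5.7580e-01] F [ 0.3 -0.2 -0.3] op 0.725 q [-0.4   0.26  2.06 -0.    0.83  0.6 ]
t [0.41, 0.06, 4.58] rot [-0.0014, 0.0021, 0.6938]
```

Request:
step_arm([
  {"translation": [0.4,0.06,1],"rot": [0,0,0.17]},
  {"translation": [0.4,0.06,2],"rot": [0,0,0.35]},
  {"translation": [0.4,0.06,3],"rot": [0,0,0.52]},
  {"translation": [0.4,0.06,4],"rot": [0,0,0.69]},
  {"translation": [0.4,0.06,4.6],"rot": [0,0,0.694]},
  {"translation": [0.4,0.06,4.6],"rot": [0,0,0.694]},
])

```text
clock: 15.88
eef_pos: [435.3, -176.4, 250.3]
tcp_rot: [-3.141, 0.002, -0.109]
contact_force: [-1.6, 1.4, 0.3]
opening: 0.726
```

```bash
python3 - <<'E'
from h import *
s=st();delta([434,-177.6,189],down(-.118))
f=imaging.grab_frame("side");crop(f,220,120,340,210,6,'s6',.8)
E
```

```text
t 15.88 p [ 435.3 -176.4  250.3] r [-3.1411e+00  1.7000e-03 -1.0860e-01] F [-1.6  1.4  0.3] op 0.726 q [-0.39  0.34  2.08 -0.    0.72  1.29]
t [-0.11, 0.13, 6.13] rot [-0.0005, 0.0017, 0.0094]
```

View pics/s6.png

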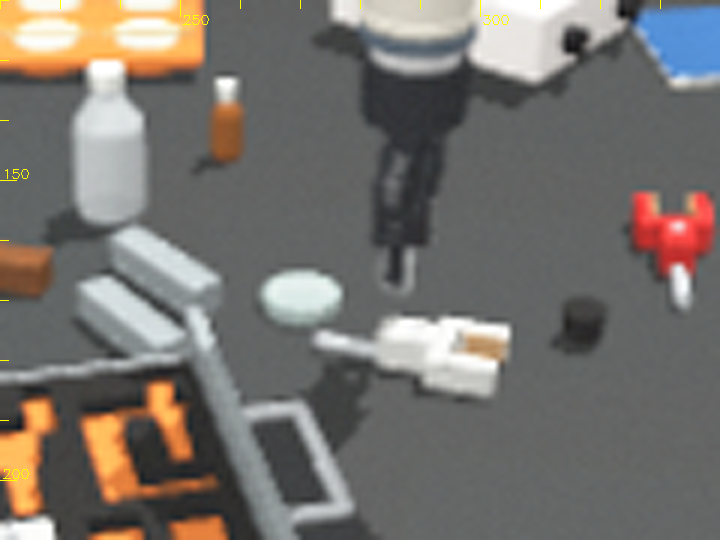

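Request:
step_arm([
  {"translation": [-0.1,0.1,2],"rot": [0,0,0.009]},
  {"translation": [-0.1,0.1,4.5],"rot": [0,0,0.009]},
  {"translation": [-0.1,0.1,6.1],"rot": [0,0,0.009]},
  {"translation": [-0.1,0.1,6.1],"rot": [0,0,0.009]},
  {"translation": [-0.1,0.1,6.1],"rot": [0,0,0.009]},
])

```text
clock: 16.55
eef_pos: [435.0, -177.6, 190.5]
tcp_rot: [3.141, -0.001, -0.121]
contact_force: [-0.0, -0.6, 0.1]
opening: 0.727
```

Request:
step_arm([
  {"translation": [0,0,0],"rot": [0,0,0]},
  {"translation": [0,0,0],"rot": [0,0,0]},
  {"translation": [0,0,0],"rot": [0,0,0]},
  {"translation": [0,0,0],"rot": [0,0,0]},
  {"translation": [0,0,0],"rot": [0,0,0]},
], grip=255, squeeze=60)

```text
clock: 17.18
eef_pos: [434.9, -177.6, 190.8]
tcp_rot: [3.141, -0.001, -0.121]
contact_force: [-1.6, 1.0, 8.7]
opening: 0.285
```

Request:
step_arm([
  {"translation": [0,0,-1],"rot": [0,0,0]},
  {"translation": [0,0,-4],"rot": [0,0,0]},
  {"translation": [0,0,-8],"rot": [0,0,0]},
  {"translation": [0,0,-12],"rot": [0,0,0]},
  {"translation": [0,0,-12],"rot": [0,0,0]},
])

```text
clock: 17.8
eef_pos: [435.5, -177.8, 313.0]
tcp_rot: [3.14, -0.006, -0.121]
contact_force: [-0.7, -0.5, -3.3]
opening: 0.286
```

```bash
python3 - <<'E'
from h import *
s=st();delta([675.6,39.2,305],down(1.971))
f=imaging.grab_frame("side");crop(f,220,100,340,190,6,'s7',.8)
E
```

```text
t 17.8 p [ 435.5 -177.8  313. ] r [ 3.14   -0.0057 -0.1212] F [-0.7 -0.5 -3.3] op 0.286 q [-0.39  0.23  2.04 -0.    0.86  1.3 ]
t [21.21, -24.45, 0.88] rot [0.007, -0.0018, -2.0922]
```

View pics/s7.png

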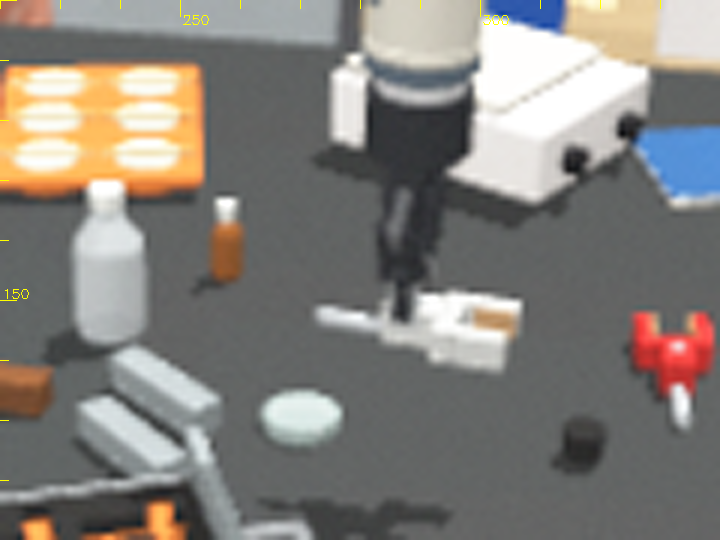

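Request:
step_arm([
  {"translation": [1.8,-2,0],"rot": [0,0,-0.17]},
  {"translation": [3.6,-4,0],"rot": [0,0,-0.34]},
  {"translation": [5.4,-6,0],"rot": [0,0,-0.52]},
  {"translation": [7.2,-8,0],"rot": [0,0,-0.7]},
  {"translation": [9,-10,0],"rot": [0,0,-0.88]},
  {"translation": [10.8,-12,0],"rot": [0,0,-1.05]},
  {"translation": [12.6,-14,0],"rot": [0,0,-1.22]},
  {"translation": [14.4,-16,0],"rot": [0,0,-1.39]},
])

```text
clock: 18.85
eef_pos: [596.8, -35.4, 307.8]
tcp_rot: [-3.138, 0.001, 1.274]
contact_force: [-0.6, 0.2, -2.8]
opening: 0.286
```

```bash
python3 - <<'E'
from h import *
s=st();delta([675.3,40,290],down(1.971))
E
```

```text
t 18.85 p [596.8 -35.4 307.8] r [-3.1382e+00  8.0000e-04  1.2744e+00] F [-0.6  0.2 -2.8] op 0.286 q [-0.06  0.42  1.77 -0.    0.95  0.23]
t [9.51, 5.31, 1.75] rot [-0.0035, -0.0004, -0.6966]
```

Request:
step_arm([
  {"translation": [2.4,1.3,0.4],"rot": [0,0,-0.17]},
  {"translation": [4.8,2.6,0.8],"rot": [0,0,-0.35]},
  {"translation": [7.2,4,1.2],"rot": [0,0,-0.52]},
  {"translation": [9.5,5.3,1.7],"rot": [0,0,-0.69]},
  {"translation": [9.5,5.3,1.7],"rot": [0,0,-0.697]},
  {"translation": [9.5,5.3,1.7],"rot": [0,0,-0.697]},
  {"translation": [9.5,5.3,1.7],"rot": [0,0,-0.697]},
])

```text
clock: 19.73
eef_pos: [675.1, 38.3, 292.4]
tcp_rot: [-3.14, -0.0, 1.964]
contact_force: [-0.8, -0.2, -2.3]
opening: 0.287
```

```bash
python3 - <<'E'
from h import *
s=st();delta([675.3,40,236],down(1.971))
E
```

```text
t 19.73 p [675.1  38.3 292.4] r [-3.1402e+00 -4.0000e-04  1.9640e+00] F [-0.8 -0.2 -2.3] op 0.287 q [ 0.05  0.54  1.6  -0.    1.   -0.34]
t [0.15, 0.09, 5.64] rot [-0.0014, -0.0004, -0.007]
```

Request:
step_arm([
  {"translation": [0.15,0.1,2],"rot": [0,0,-0.007]},
  {"translation": [0.15,0.1,4],"rot": [0,0,-0.007]},
  {"translation": [0.15,0.1,5.6],"rot": [0,0,-0.007]},
  {"translation": [0.15,0.1,5.6],"rot": [0,0,-0.007]},
  {"translation": [0.15,0.1,5.6],"rot": [0,0,-0.007]},
])

```text
clock: 20.35
eef_pos: [676.4, 40.6, 237.0]
tcp_rot: [3.141, 0.0, 1.973]
contact_force: [-1.0, 0.3, -2.4]
opening: 0.286
```

```bash
python3 - <<'E'
from h import *
s=st();delta([675.3,40,217],down(1.971))
f=imaging.grab_frame("side");crop(f,190,140,290,220,7,'s8',.8)
f=imaging.grab_frame("top");crop(f,190,90,290,180,7,'t8',.8)
E
```

```text
t 20.35 p [676.4  40.6 237. ] r [3.1414 0.     1.9727] F [-1.   0.3 -2.4] op 0.286 q [ 0.06  0.61  1.63  0.    0.9  -0.34]
t [-0.02, -0.12, 2.0] rot [0.0002, 0.0, 0.0017]
```

View pics/s8.png

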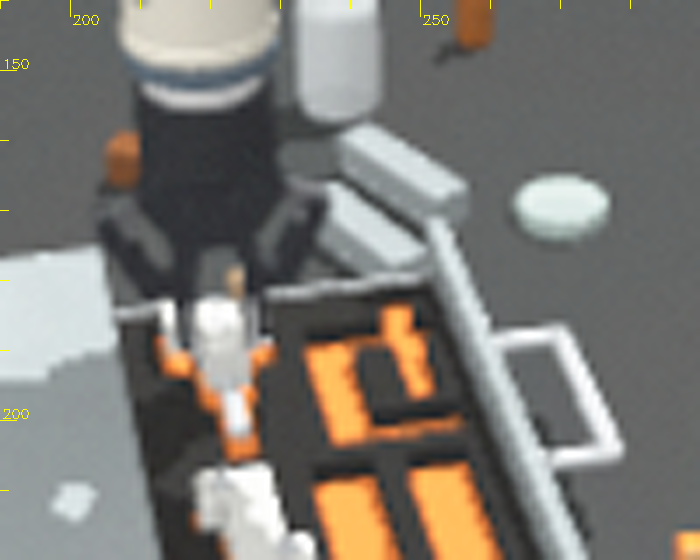

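View pics/t8.png

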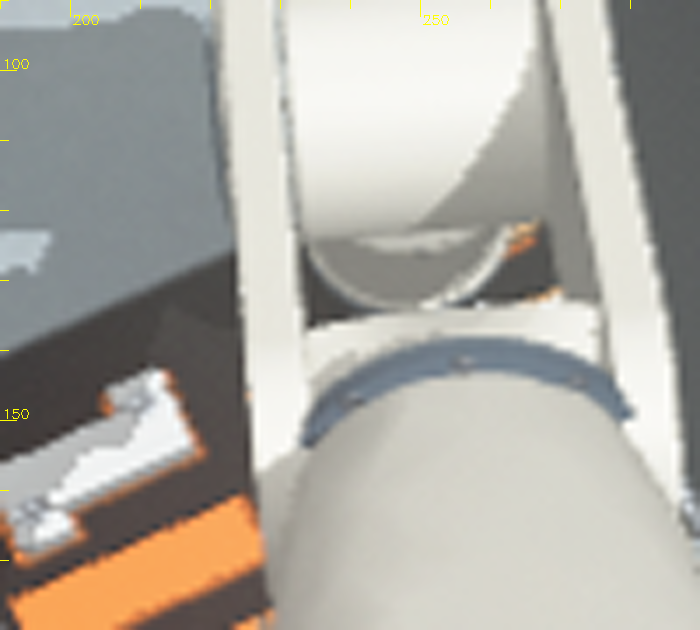

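Request:
step_arm([
  {"translation": [0,-0.12,0.3],"rot": [0,0,0]},
  {"translation": [0,-0.12,0.8],"rot": [0,0,0]},
  {"translation": [0,-0.12,1.1],"rot": [0,0,0]},
  {"translation": [0,-0.12,1.1],"rot": [0,0,0]},
])

```text
clock: 20.95
eef_pos: [674.9, 40.2, 225.6]
tcp_rot: [-3.141, -0.0, 1.973]
contact_force: [-0.3, 0.3, -2.7]
opening: 0.287
```

Request:
step_arm([
  {"translation": [0,0,0.3],"rot": [0,0,0]},
  {"translation": [0,0,0.6],"rot": [0,0,0]},
  {"translation": [0,0,0.9],"rot": [0,0,0]},
  {"translation": [0,0,0.9],"rot": [0,0,0]},
])

```text
clock: 21.45
eef_pos: [675.1, 40.2, 217.0]
tcp_rot: [3.141, 0.0, 1.973]
contact_force: [-0.0, -0.2, -2.8]
opening: 0.286
```

Request:
step_arm([
  {"translation": [0,0,0.1],"rot": [0,0,0]},
  {"translation": [0,0,0.15],"rot": [0,0,0]},
  {"translation": [0,0,0.15],"rot": [0,0,0]},
])

```text
clock: 21.82
eef_pos: [675.1, 40.2, 216.9]
tcp_rot: [3.141, 0.0, 1.973]
contact_force: [-4.2, -1.0, 10.6]
opening: 0.283
```

Touching the floor; release.

Request:
step_arm([
  {"translation": [0,0,0],"rot": [0,0,0]},
  {"translation": [0,0,0],"rot": [0,0,0]},
  {"translation": [0,0,-1],"rot": [0,0,0]},
  {"translation": [0,0,-4],"rot": [0,0,0]},
  {"translation": [0,0,-8],"rot": [0,0,0]},
  {"translation": [0,0,-13],"rot": [0,0,0]},
  {"translation": [0,0,-13],"rot": [0,0,0]},
], grip=130)

```text
clock: 22.7
eef_pos: [676.5, 40.3, 350.9]
tcp_rot: [3.134, 0.003, 1.973]
contact_force: [-0.1, -0.1, 1.0]
opening: 0.487
```

```bash
python3 - <<'E'
from h import *
s=st();
for y in(-.773+np.pi,-.715+np.pi): delta([642,-171.5,300],down(y))
f=imaging.grab_frame("side");crop(f,190,130,310,220,6,'s9',.8)
E
```

```text
t 22.7 p [676.5  40.3 350.9] r [3.1335e+00 2.9000e-03 1.9728e+00] F [-0.1 -0.1  1. ] op 0.487 q [ 0.06  0.48  1.56  0.    1.09 -0.34]
t [-18.12, -11.51, 5.05] rot [0.0074, 0.0044, -0.3958]
t [-18.12, -11.51, 5.05] rot [0.0073, 0.0047, -0.4538]
```

View pics/s9.png

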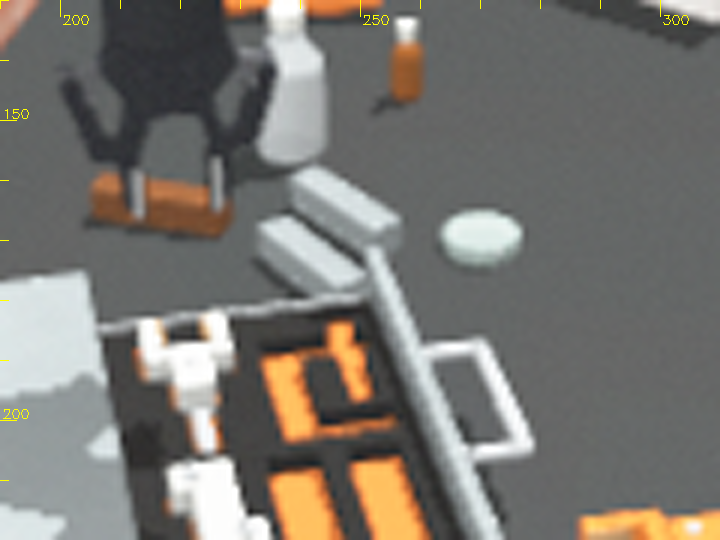

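Request:
step_arm([
  {"translation": [-3,-2,0],"rot": [0,0,-0.08]},
  {"translation": [-7,-4.4,1],"rot": [0,0,-0.16]},
  {"translation": [-12,-7.6,3],"rot": [0,0,-0.26]},
  {"translation": [-17,-10.8,5],"rot": [0,0,-0.36]},
  {"translation": [-18.1,-11.5,7],"rot": [0,0,-0.396]},
  {"translation": [-18.1,-11.5,9],"rot": [0,0,-0.396]},
  {"translation": [-18.1,-11.5,10],"rot": [0,0,-0.396]},
  {"translation": [-18.1,-11.5,10],"rot": [0,0,-0.396]},
], grip=112)

```text
clock: 23.75
eef_pos: [640.0, -170.2, 244.5]
tcp_rot: [-3.141, -0.002, 2.37]
contact_force: [0.2, 0.1, 0.4]
opening: 0.558
```

```bash
python3 - <<'E'
from h import *
s=st();delta([642,-171.5,187.5],down(2.368))
f=imaging.grab_frame("side");crop(f,200,110,300,190,7,'s10',.8)
E
```

```text
t 23.75 p [ 640.  -170.2  244.5] r [-3.1408e+00 -1.6000e-03  2.3697e+00] F [0.2 0.1 0.4] op 0.558 q [-0.26  0.58  1.66  0.    0.9  -1.06]
t [-0.25, 0.05, 5.7] rot [-0.0008, -0.0016, 0.0017]
```

View pics/s10.png

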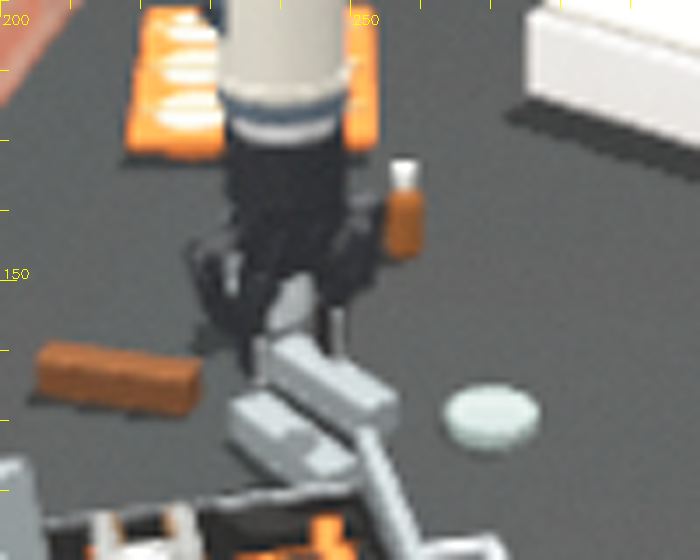

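```bash
python3 - <<'E'
from h import *
f=imaging.grab_frame("side")
for z in(70,28):
  for o in(-23,0,23):print(z,o,w2p(f,[642+.7*o,-171.5+.715*o,z]).round(1))
for o in(-55,55): print(w2p(f,[642+.715*o,-171.5-.7*o,28]).round(1))
f=imaging.grab_frame("top");crop(f,280,110,400,210,6,'t10',.9)
E
```

```text
70 -23 [245.5 160.9]
70 0 [241.2 162.4]
70 23 [236.9 163.9]
28 -23 [245.7 168.9]
28 0 [241.5 170.4]
28 23 [237.3 172. ]
[248.3 175.7]
[235.  165.5]
```

View pics/t10.png

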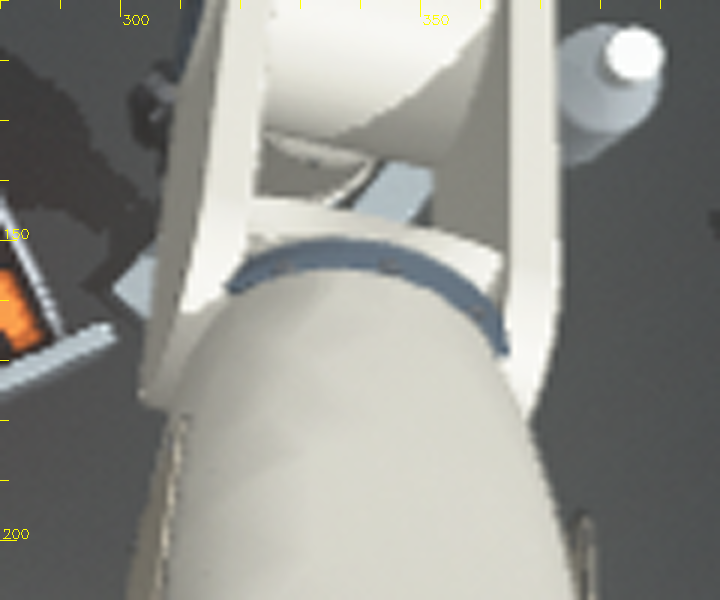

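The projections match (bar L ends at (248,176)/(235,166) in the side view, fingertips at (245.5,161)/(237,164)). Descend and grip.

Request:
step_arm([
  {"translation": [-0.25,0.05,2],"rot": [0,0,0]},
  {"translation": [-0.25,0.05,4],"rot": [0,0,0]},
  {"translation": [-0.25,0.05,5.6],"rot": [0,0,0]},
  {"translation": [-0.25,0.05,5.6],"rot": [0,0,0]},
  {"translation": [-0.25,0.05,5.6],"rot": [0,0,0]},
])

```text
clock: 24.52
eef_pos: [642.3, -172.9, 189.5]
tcp_rot: [-3.142, -0.0, 2.369]
contact_force: [-0.1, -0.5, -0.1]
opening: 0.559
```

Request:
step_arm([
  {"translation": [0,0,0],"rot": [0,0,0]},
  {"translation": [0,0,0],"rot": [0,0,0]},
  {"translation": [0,0,0],"rot": [0,0,0]},
  {"translation": [0,0,0],"rot": [0,0,0]},
], grip=255, squeeze=80)

```text
clock: 25.02
eef_pos: [642.6, -172.9, 190.7]
tcp_rot: [3.141, 0.002, 2.369]
contact_force: [-0.8, -0.2, 6.7]
opening: 0.301
```

Request:
step_arm([
  {"translation": [0,0,-1],"rot": [0,0,0]},
  {"translation": [0,0,-4],"rot": [0,0,0]},
  {"translation": [0,0,-8],"rot": [0,0,0]},
  {"translation": [0,0,-11],"rot": [0,0,0]},
  {"translation": [0,0,-11],"rot": [0,0,0]},
  {"translation": [0,0,-11],"rot": [0,0,0]},
  {"translation": [0,0,-11],"rot": [0,0,0]},
])

```text
clock: 25.9
eef_pos: [641.5, -172.6, 297.7]
tcp_rot: [-3.14, -0.002, 2.369]
contact_force: [0.3, 1.0, -2.0]
opening: 0.303
```

```bash
python3 - <<'E'
from h import *
s=st();delta([571.6,156.9,290],down(1.971))
f=imaging.grab_frame("side");crop(f,200,110,300,190,7,'s11',.8)
print(readout.sense()["contact_force"])
E
```

```text
t 25.9 p [ 641.5 -172.6  297.7] r [-3.1402e+00 -2.4000e-03  2.3688e+00] F [ 0.3  1.  -2. ] op 0.303 q [-0.27  0.52  1.63 -0.    0.99 -1.06]
t [28.01, 18.71, 0.82] rot [-0.0019, -0.0021, 0.3978]
[-0.26142747  0.2952674  -1.73685428]
```

View pics/s11.png

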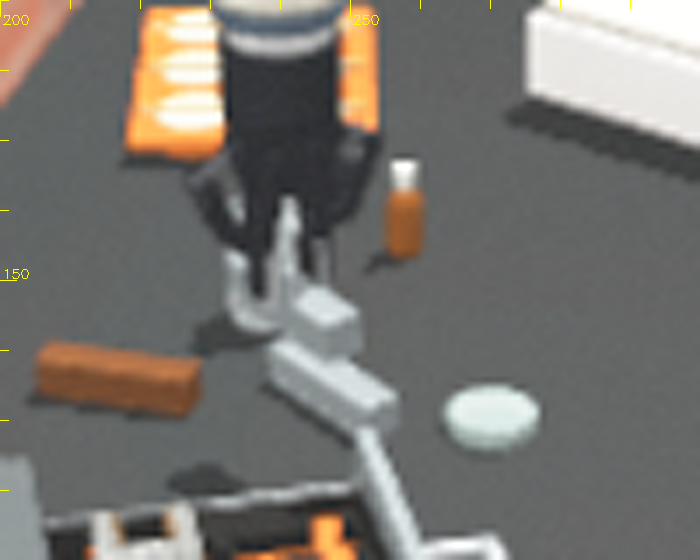

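```bash
python3 - <<'E'
from h import *
s=st();delta([462,419,290],down(3.13))
import pickle
f=pickle.load(open('/tmp/top1.pkl','rb'));crop(f,90,160,170,250,7,'tub',1.2)
E
```

```text
t 25.95 p [ 641.6 -172.6  297.9] r [-3.1403e+00 -2.2000e-03  2.3688e+00] F [-0.3  0.3 -1.7] op 0.294 q [-0.27  0.52  1.63 -0.    0.99 -1.06]
t [54.17, 29.82, 0.87] rot [-0.0003, -0.0026, -0.7612]
```

View pics/tub.png

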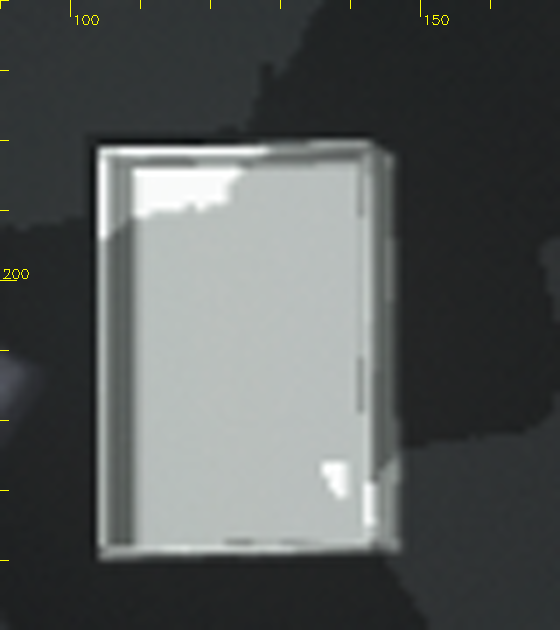

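```bash
python3 - <<'E'
from h import *
import pickle
f=pickle.load(open('/tmp/top1.pkl','rb'))
q=[p2w(f,*a,50)[:2].round(0) for a in((103.7,180.7),(143,180),(143.2,238.3),(104.2,239.2))];print(q,np.mean(q,0))
s=st();delta([*np.mean(q,0),290],down(3.13))
E
```

```text
[array([554., 485.]), array([552., 364.]), array([373., 365.]), array([374., 483.])] [463.25 424.25]
t 25.95 p [ 641.6 -172.6  297.9] r [-3.1403e+00 -2.2000e-03  2.3688e+00] F [-0.3  0.3 -1.7] op 0.294 q [-0.27  0.52  1.63 -0.    0.99 -1.06]
t [54.44, 30.28, 0.87] rot [-0.0003, -0.0026, -0.7612]
```

Request:
step_arm([
  {"translation": [3.5,2,0],"rot": [0,0,0]},
  {"translation": [8,4.5,0],"rot": [0,0,-0.08]},
  {"translation": [13,7.2,0],"rot": [0,0,-0.16]},
  {"translation": [18,10,0],"rot": [0,0,-0.24]},
  {"translation": [23,12.8,0],"rot": [0,0,-0.32]},
  {"translation": [28,15.6,0.4],"rot": [0,0,-0.4]},
  {"translation": [33,18.3,0.4],"rot": [0,0,-0.48]},
  {"translation": [38,21.1,0.8],"rot": [0,0,-0.56]},
])

```text
clock: 26.95
eef_pos: [516.6, 245.2, 290.9]
tcp_rot: [-3.141, -0.0, 2.931]
contact_force: [0.1, -0.8, -1.4]
opening: 0.299
```

```bash
python3 - <<'E'
from h import *
s=st();delta([463,424,250],down(3.13))
E
```

```text
t 26.95 p [516.6 245.2 290.9] r [-3.1412e+00 -4.0000e-04  2.9313e+00] F [ 0.1 -0.8 -1.4] op 0.299 q [ 0.44  0.41  1.84 -0.    0.89 -0.92]
t [8.97, 16.37, 4.09] rot [-0.0003, -0.0005, -0.1987]
```

Request:
step_arm([
  {"translation": [2.5,4.6,0],"rot": [0,0,-0.06]},
  {"translation": [5,9.2,0],"rot": [0,0,-0.12]},
  {"translation": [7.5,13.8,0.5],"rot": [0,0,-0.18]},
  {"translation": [9,16.4,2],"rot": [0,0,-0.2]},
  {"translation": [9,16.4,4],"rot": [0,0,-0.2]},
  {"translation": [9,16.4,4],"rot": [0,0,-0.2]},
  {"translation": [9,16.4,4],"rot": [0,0,-0.2]},
])

```text
clock: 27.82
eef_pos: [464.5, 421.9, 251.4]
tcp_rot: [-3.141, -0.001, 3.128]
contact_force: [-0.6, 0.9, -1.9]
opening: 0.301
```

```bash
python3 - <<'E'
from h import *
s=st();delta([463,424,199],down(3.13))
f=imaging.grab_frame("side");crop(f,200,220,320,310,6,'s12',.9)
E
```

```text
t 27.82 p [464.5 421.9 251.4] r [-3.1409e+00 -5.0000e-04  3.1276e+00] F [-0.6  0.9 -1.9] op 0.301 q [ 0.74  0.53  1.74 -0.    0.87 -0.82]
t [0.15, 0.21, 5.24] rot [-0.0007, -0.0005, -0.0024]
```

View pics/s12.png

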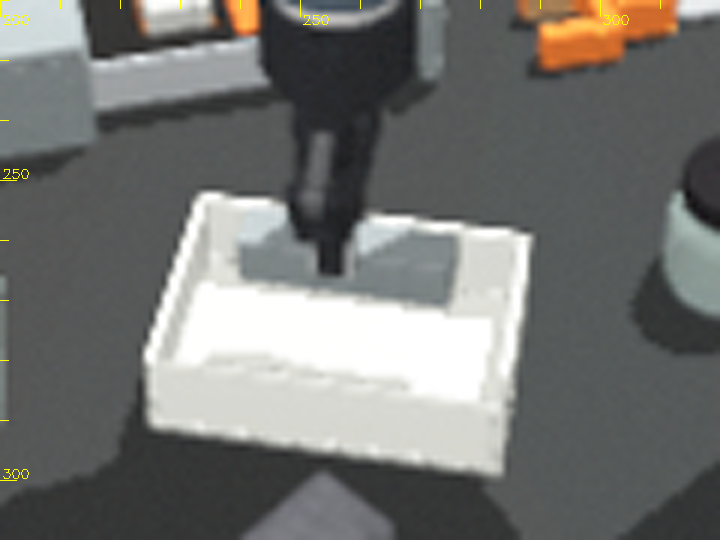

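Request:
step_arm([
  {"translation": [0.1,0.2,1.5],"rot": [0,0,0]},
  {"translation": [0.1,0.2,3.2],"rot": [0,0,0]},
  {"translation": [0.1,0.2,4.6],"rot": [0,0,0]},
  {"translation": [0.1,0.2,5.2],"rot": [0,0,0]},
  {"translation": [0.1,0.2,5.3],"rot": [0,0,0]},
  {"translation": [0.1,0.2,5.3],"rot": [0,0,0]},
])

```text
clock: 28.62
eef_pos: [463.2, 425.1, 198.7]
tcp_rot: [3.141, 0.0, 3.129]
contact_force: [-0.5, 0.1, -2.7]
opening: 0.302
```

Request:
step_arm([
  {"translation": [0,0,0],"rot": [0,0,0]},
  {"translation": [0,0,0],"rot": [0,0,0]},
  {"translation": [0,0,-1],"rot": [0,0,0]},
  {"translation": [0,0,-4],"rot": [0,0,0]},
  {"translation": [0,0,-8],"rot": [0,0,0]},
  {"translation": [0,0,-12],"rot": [0,0,0]},
  {"translation": [0,0,-12],"rot": [0,0,0]},
], grip=120)

```text
clock: 29.5
eef_pos: [464.0, 425.8, 323.0]
tcp_rot: [3.137, 0.005, 3.129]
contact_force: [-0.4, 0.8, 0.8]
opening: 0.529
```

```bash
python3 - <<'E'
from h import *
s=st();delta([634.5,-255.4,310],down(2.426))
f=imaging.grab_frame("side");crop(f,180,150,320,310,5,'s13',.9)
E
```

```text
t 29.5 p [464.  425.8 323. ] r [3.1367 0.0053 3.1288] F [-0.4  0.8  0.8] op 0.529 q [ 0.74  0.44  1.7  -0.    1.   -0.82]
t [-17.91, -67.9, 1.06] rot [0.0066, 0.0033, 0.7028]
```

View pics/s13.png

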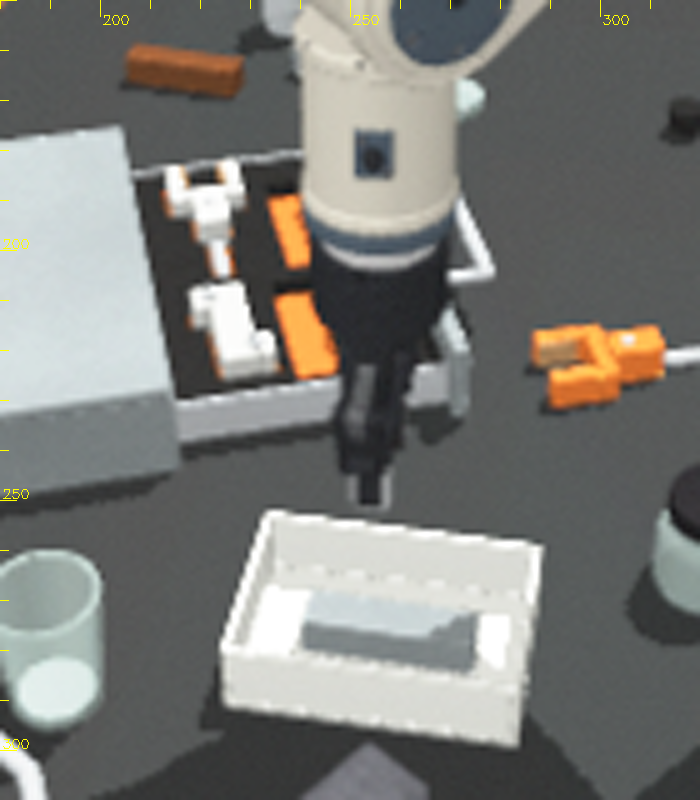

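Request:
step_arm([
  {"translation": [-1,-4,0],"rot": [0,0,0.03]},
  {"translation": [-2.4,-9,0],"rot": [0,0,0.09]},
  {"translation": [-3.9,-14.8,0],"rot": [0,0,0.15]},
  {"translation": [-5.4,-20.5,0],"rot": [0,0,0.21]},
  {"translation": [-6.9,-26.2,0],"rot": [0,0,0.27]},
  {"translation": [-8.4,-32,0],"rot": [0,0,0.33]},
  {"translation": [-9.9,-37.7,0],"rot": [0,0,0.39]},
  {"translation": [-11.4,-43.4,0],"rot": [0,0,0.45]},
])

```text
clock: 30.55
eef_pos: [571.3, -12.5, 317.7]
tcp_rot: [-3.141, -0.001, 2.677]
contact_force: [1.2, 0.1, 0.4]
opening: 0.532
```

```bash
python3 - <<'E'
from h import *
import pickle
s=st();delta([634.5,-255.4,250],down(2.426))
f=imaging.grab_frame("top");crop(f,280,110,400,210,6,'t14',.9);pickle.dump(f,open('/tmp/top14.pkl','wb'))
E
```

```text
t 30.55 p [571.3 -12.5 317.7] r [-3.1410e+00 -1.3000e-03  2.6768e+00] F [1.2 0.1 0.4] op 0.532 q [-0.02  0.37  1.83  0.    0.95 -1.13]
t [-16.55, -18.88, 6.76] rot [-0.0007, -0.0012, 0.2508]
```

View pics/t14.png

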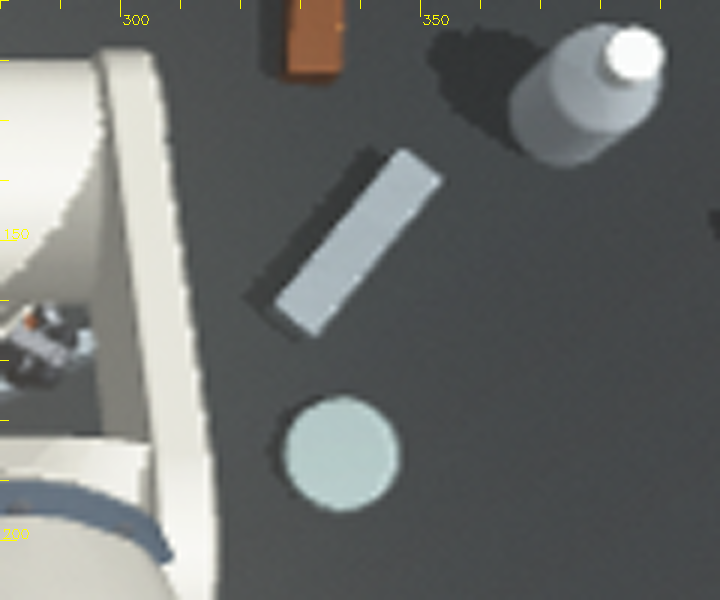

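Request:
step_arm([
  {"translation": [-3,-3.4,0],"rot": [0,0,0.05]},
  {"translation": [-6.6,-7.5,0],"rot": [0,0,0.1]},
  {"translation": [-10.5,-12,1],"rot": [0,0,0.16]},
  {"translation": [-14,-16,3],"rot": [0,0,0.22]},
  {"translation": [-16.5,-18.9,5],"rot": [0,0,0.25]},
  {"translation": [-16.5,-18.9,6.7],"rot": [0,0,0.25]},
  {"translation": [-16.5,-18.9,6.7],"rot": [0,0,0.25]},
  {"translation": [-16.5,-18.9,6.7],"rot": [0,0,0.25]},
])

```text
clock: 31.6
eef_pos: [634.8, -252.2, 251.7]
tcp_rot: [3.142, -0.0, 2.43]
contact_force: [-0.4, 0.8, -0.1]
opening: 0.525
```

```bash
python3 - <<'E'
from h import *
s=st();delta([634.5,-255.4,187.5],down(2.426))
f=imaging.grab_frame("side");crop(f,200,110,300,190,7,'s15',.8)
E
```

```text
t 31.6 p [ 634.8 -252.2  251.7] r [ 3.1416e+00 -4.0000e-04  2.4301e+00] F [-0.4  0.8 -0.1] op 0.525 q [-0.38  0.6   1.61  0.    0.93 -1.24]
t [-0.19, -0.26, 6.42] rot [0.0, -0.0004, 0.0041]
```

View pics/s15.png

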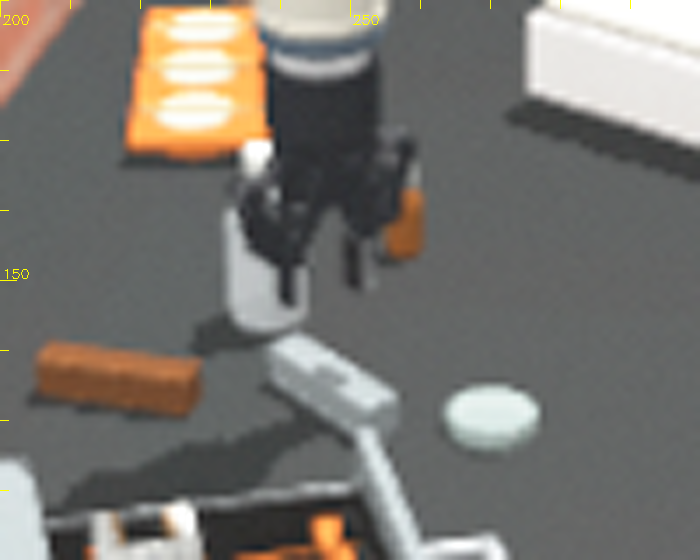

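Request:
step_arm([
  {"translation": [-0.2,-0.25,2],"rot": [0,0,0.004]},
  {"translation": [-0.2,-0.25,4.5],"rot": [0,0,0.004]},
  {"translation": [-0.2,-0.25,6.3],"rot": [0,0,0.004]},
  {"translation": [-0.2,-0.25,6.3],"rot": [0,0,0.004]},
  {"translation": [-0.2,-0.25,6.3],"rot": [0,0,0.004]},
])

```text
clock: 32.28
eef_pos: [635.0, -256.5, 188.9]
tcp_rot: [3.141, 0.001, 2.425]
contact_force: [1.0, 0.4, 0.7]
opening: 0.531
```

Request:
step_arm([
  {"translation": [0,0,0],"rot": [0,0,0]},
  {"translation": [0,0,0],"rot": [0,0,0]},
  {"translation": [0,0,0],"rot": [0,0,0]},
  {"translation": [0,0,0],"rot": [0,0,0]},
], grip=255, squeeze=100)

```text
clock: 32.78
eef_pos: [635.2, -256.6, 190.0]
tcp_rot: [3.141, 0.002, 2.425]
contact_force: [-0.0, 1.0, 5.1]
opening: 0.296
```

Request:
step_arm([
  {"translation": [0,0,-1],"rot": [0,0,0]},
  {"translation": [0,0,-4],"rot": [0,0,0]},
  {"translation": [0,0,-8],"rot": [0,0,0]},
  {"translation": [0,0,-10],"rot": [0,0,0]},
  {"translation": [0,0,-10],"rot": [0,0,0]},
  {"translation": [0,0,-10],"rot": [0,0,0]},
])

```text
clock: 33.52
eef_pos: [634.0, -256.2, 286.9]
tcp_rot: [-3.141, -0.002, 2.425]
contact_force: [-0.6, 0.4, -6.7]
opening: 0.292
```

```bash
python3 - <<'E'
from h import *
s=st();delta([571.6,156.9,290],down(1.971))
f=imaging.grab_frame("side");crop(f,200,110,300,190,7,'s16',.8)
print(readout.sense()["contact_force"])
E
```

```text
t 33.52 p [ 634.  -256.2  286.9] r [-3.1408e+00 -2.3000e-03  2.4248e+00] F [-0.6  0.4 -6.7] op 0.292 q [-0.39  0.56  1.59 -0.    1.   -1.24]
t [31.84, 27.05, -0.26] rot [-0.0013, -0.0021, 0.4538]
[-0.37424342  0.5324882  -6.30184144]
```

View pics/s16.png

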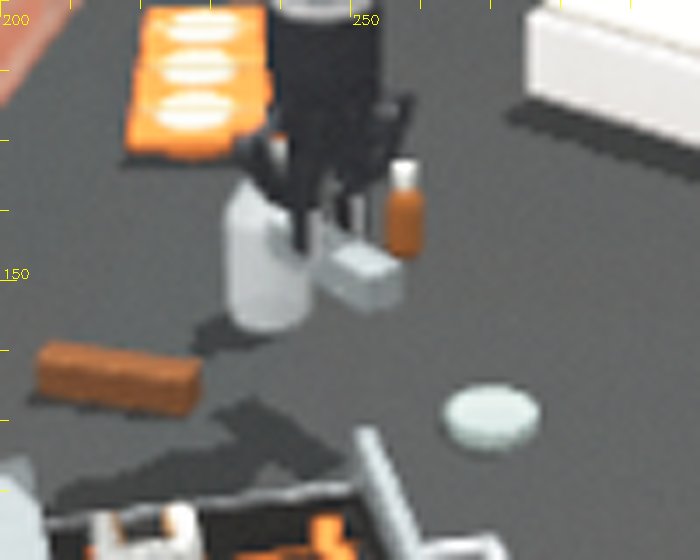

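Request:
step_arm([
  {"translation": [2.5,2.1,0],"rot": [0,0,0.03]},
  {"translation": [6,5.1,0],"rot": [0,0,0.08]},
  {"translation": [10.2,8.7,0],"rot": [0,0,0.14]},
  {"translation": [14.4,12.2,0],"rot": [0,0,0.2]},
  {"translation": [18.6,15.8,0],"rot": [0,0,0.26]},
  {"translation": [22.8,19.4,0],"rot": [0,0,0.32]},
  {"translation": [27,22.9,0],"rot": [0,0,0.39]},
  {"translation": [30.5,25.9,0],"rot": [0,0,0.454]},
])

```text
clock: 34.58
eef_pos: [573.9, 141.0, 287.1]
tcp_rot: [-3.139, -0.0, 1.969]
contact_force: [0.2, -1.0, -6.4]
opening: 0.293
```

```bash
python3 - <<'E'
from h import *
s=st();delta([571.6,156.9,250],down(1.971))
E
```

```text
t 34.58 p [573.9 141.  287.1] r [-3.1394e+00 -5.0000e-04  1.9691e+00] F [ 0.2 -1.  -6.4] op 0.293 q [ 0.24  0.44  1.8   0.    0.9  -0.16]
t [1.55, 0.41, 3.71] rot [-0.0022, -0.0005, -0.0019]
```

Request:
step_arm([
  {"translation": [0.8,0.2,1.5],"rot": [0,0,0]},
  {"translation": [1.55,0.4,3],"rot": [0,0,0]},
  {"translation": [1.55,0.4,4],"rot": [0,0,0]},
  {"translation": [1.55,0.4,4.5],"rot": [0,0,0]},
  {"translation": [1.55,0.4,4.5],"rot": [0,0,0]},
  {"translation": [1.55,0.4,4.5],"rot": [0,0,0]},
])

```text
clock: 35.33
eef_pos: [572.9, 154.5, 243.9]
tcp_rot: [3.141, 0.0, 1.97]
contact_force: [-0.6, 0.3, -6.2]
opening: 0.29
```

```bash
python3 - <<'E'
from h import *
s=st();delta([571.6,156.9,216],down(1.971))
f=imaging.grab_frame("side");crop(f,190,140,290,240,7,'s17',.8)
E
```

```text
t 35.33 p [572.9 154.5 243.9] r [3.1409e+00 1.0000e-04 1.9701e+00] F [-0.6  0.3 -6.2] op 0.29 q [ 0.26  0.5   1.82 -0.    0.82 -0.14]
t [0.27, -0.03, 2.79] rot [0.0007, 0.0001, -0.0009]
```

View pics/s17.png

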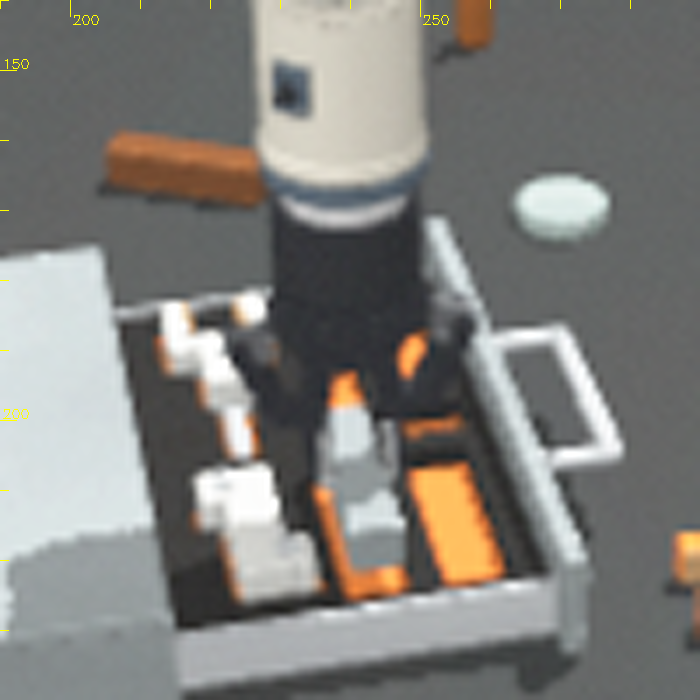

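Request:
step_arm([
  {"translation": [0.25,0,0.5],"rot": [0,0,0]},
  {"translation": [0.25,0,0.8],"rot": [0,0,0]},
  {"translation": [0.25,0,0.8],"rot": [0,0,0]},
  {"translation": [0.25,0,0.8],"rot": [0,0,0]},
])

```text
clock: 35.88
eef_pos: [571.6, 157.3, 235.5]
tcp_rot: [-3.142, 0.0, 1.971]
contact_force: [0.3, 0.3, -6.7]
opening: 0.294
```

```bash
python3 - <<'E'
from h import *
s=st();delta([571.6,156.9,216],down(1.971))
f=imaging.grab_frame("side");crop(f,210,180,270,230,11,'s18',.8)
E
```

```text
t 35.88 p [571.6 157.3 235.5] r [-3.1416  0.      1.9709] F [ 0.3  0.3 -6.7] op 0.294 q [ 0.27  0.51  1.83 -0.    0.8  -0.13]
t [-0.04, -0.01, 1.95] rot [-0.0, 0.0, -0.0001]
```

View pics/s18.png

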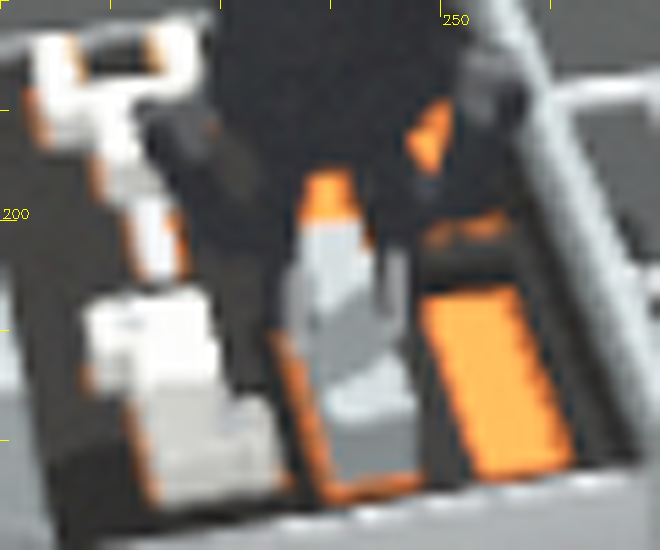

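Request:
step_arm([
  {"translation": [-0.04,0,0.4],"rot": [0,0,0]},
  {"translation": [-0.04,0,0.8],"rot": [0,0,0]},
  {"translation": [-0.04,0,1.0],"rot": [0,0,0]},
  {"translation": [-0.04,0,1.0],"rot": [0,0,0]},
])

```text
clock: 36.42
eef_pos: [572.3, 156.4, 226.7]
tcp_rot: [3.141, 0.001, 1.971]
contact_force: [-2.4, -6.7, 10.5]
opening: 0.293
```

Request:
step_arm([
  {"translation": [0,0,0.3],"rot": [0,0,0]},
  {"translation": [0,0,0.6],"rot": [0,0,0]},
  {"translation": [0,0,0.9],"rot": [0,0,0]},
  {"translation": [0,0,0.95],"rot": [0,0,0]},
  {"translation": [0,0,0.95],"rot": [0,0,0]},
])

```text
clock: 37.05
eef_pos: [575.1, 157.6, 221.7]
tcp_rot: [3.131, 0.002, 1.971]
contact_force: [-3.2, -3.3, 41.9]
opening: 0.293
```

Request:
step_arm([
  {"translation": [0,0,-1],"rot": [0,0,0]},
  {"translation": [0,0,-1.8],"rot": [0,0,0]},
  {"translation": [0,0,-1.8],"rot": [0,0,0]},
  {"translation": [0,0,-1.8],"rot": [0,0,0]},
])

```text
clock: 37.55
eef_pos: [571.5, 156.9, 233.6]
tcp_rot: [-3.141, -0.0, 1.971]
contact_force: [0.7, 1.0, -3.7]
opening: 0.293
```

```bash
python3 - <<'E'
from h import *
s=st();delta([571.6,156.9,216],down(1.971))
f=imaging.grab_frame("side");crop(f,210,180,270,230,11,'s19',.8)
t=imaging.grab_frame("top");crop(t,170,80,290,200,6,'t19',.8)
H=np.array([468.3,23.7]);c,n=np.cos(.4),np.sin(.4)
T=lambda x,y,z:(*(H+[c*x-n*y,n*x+c*y]),z)
for x in(129.5,164.5):
  for y in(24,141): print("rim",x,y,w2p(f,T(x,y,40)).round(1))
for y in(27.5,137.5):
  for x in(133,161): print("bar top now",x,y,w2p(f,T(x,y,s["eef_pos"][2]-190+28)).round(1), "bot",w2p(f,T(x,y,s["eef_pos"][2]-190)).round(1))
E
```

```text
t 37.55 p [571.5 156.9 233.6] r [-3.1410e+00 -1.0000e-04  1.9709e+00] F [ 0.7  1.  -3.7] op 0.293 q [ 0.27  0.51  1.83  0.    0.8  -0.13]
t [-0.0, 0.0, 1.76] rot [-0.0006, -0.0001, -0.0001]
rim 129.5 24 [242.8 204.3]
rim 129.5 141 [248.8 223. ]
rim 164.5 24 [233.9 205.5]
rim 164.5 141 [239.3 224.4]
bar top now 133 27.5 [241.8 198.4] bot [242.  204.2]
bar top now 161 27.5 [234.6 199.3] bot [234.9 205.2]
bar top now 133 137.5 [247.5 215.8] bot [247.6 221.8]
bar top now 161 137.5 [239.8 216.9] bot [240.1 222.9]
```

View pics/s19.png

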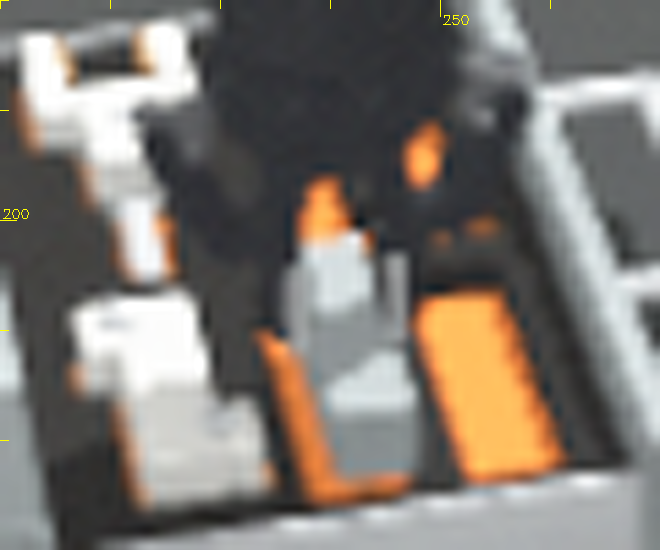

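View pics/t19.png

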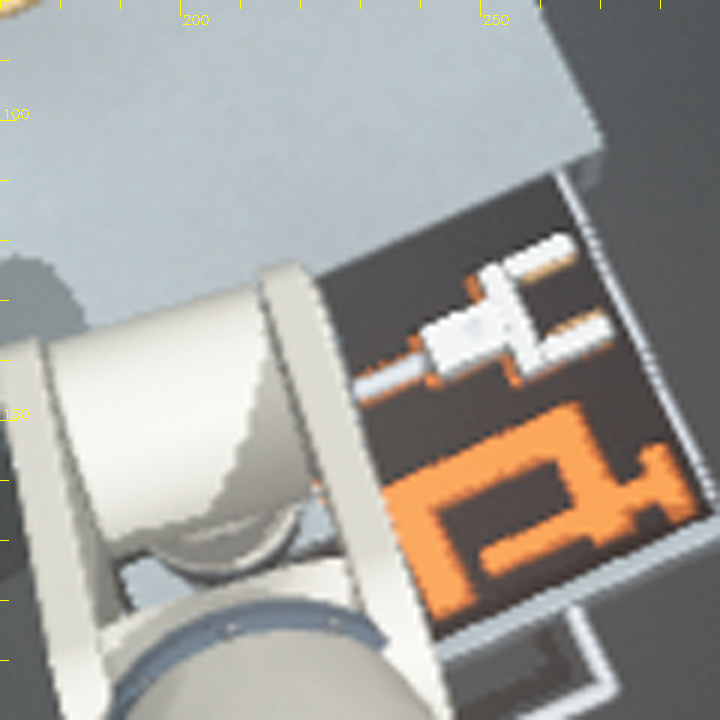

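```bash
python3 - <<'E'
from fit import *
f=imaging.grab_frame("side");pickle.dump(f,open('/tmp/side19.pkl','wb'))
t=imaging.grab_frame("top");pickle.dump(t,open('/tmp/top19.pkl','wb'))
p=fit(f,(471,25,.4),use=(0,),pad=(247,205,264,226))
E
```

```text
(np.float64(470.10653824048677), np.float64(30.12034404160105), np.float64(0.38738135603834667)) 0.10191958397626877 0.12401219457387924
```

View pics/fit.png

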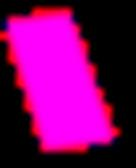

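```bash
python3 - <<'E'
from fit import *
f=pickle.load(open('/tmp/side19.pkl','rb'));t=pickle.load(open('/tmp/top19.pkl','rb'))
s=st()
u=np.array([np.cos(.4),np.sin(.4),0]);v=np.array([-u[1],u[0],0]);c0=np.array([571.5,156.9,s["eef_pos"][2]-190])
def ov(fr,pad,S,name):
    x0,y0,x1,y1=pad
    im=cv2.resize(cv2.cvtColor(fr["image"],cv2.COLOR_RGB2BGR)[y0:y1,x0:x1],None,fx=S,fy=S,interpolation=cv2.INTER_CUBIC)
    raw=im.copy()
    for z in(0,28):
        q=[w2p(fr,c0+u*a+v*b+[0,0,z]) for a,b in((-14,-55),(14,-55),(14,55),(-14,55))]
        q=((np.array(q)-[x0,y0]+.5)*S).astype(np.int32);cv2.polylines(im,[q],1,(0,255,0) if z else (255,0,255),1)
    cv2.imwrite(f'pics/{name}.png',np.hstack([raw,im]))
ov(f,(222,188,262,230),10,'ov1');ov(t,(170,150,250,205),5,'ov2')
E
```

```text
t 37.75 p [571.6 156.9 233.6] r [-3.1409e+00 -1.0000e-04  1.9707e+00] F [ 0.7  0.9 -3.4] op 0.294 q [ 0.27  0.51  1.83  0.    0.8  -0.13]
```

View pics/ov1.png

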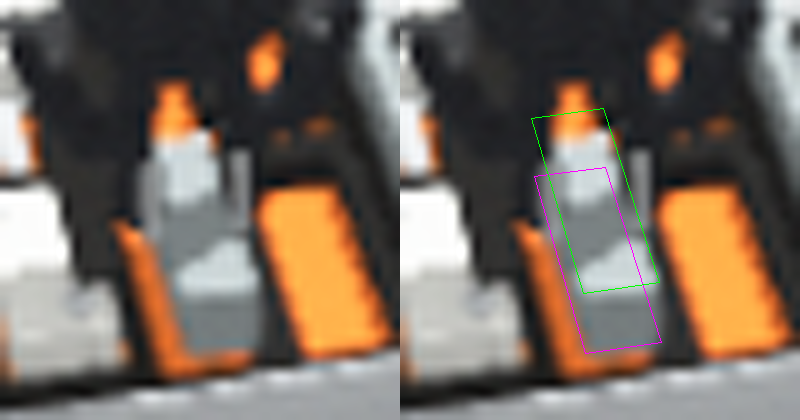

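View pics/ov2.png

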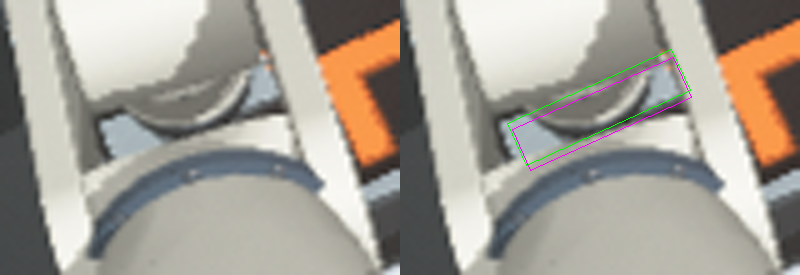

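```bash
python3 - <<'E'
from fit import *
a=pickle.load(open('/tmp/top2.pkl','rb'))["image"];b=pickle.load(open('/tmp/top19.pkl','rb'))
S=8
up=lambda i:cv2.resize(i.astype(np.float32)[...,0]-i.astype(np.float32)[...,2],None,fx=S,fy=S,interpolation=cv2.INTER_CUBIC)
A=up(a);B=up(b["image"])
x0,y0,x1,y1=252,148,288,172
tpl=A[y0*S:y1*S,x0*S:x1*S];sr=B[(y0-6)*S:(y1+6)*S,(x0-6)*S:(x1+6)*S]
r=cv2.matchTemplate(sr,tpl,cv2.TM_CCOEFF_NORMED);_,m,_,l=cv2.minMaxLoc(r);d=np.array(l)/S-6;print(m,d)
w=p2w(b,270+d[0],160+d[1],30)-p2w(b,270,160,30);print(w)
E
```

```text
0.9868152737617493 [-0.875 -1.375]
[4.46094356 2.60116427 0.        ]
```

Request:
step_arm([
  {"translation": [0,0,-0.5],"rot": [0,0,0]},
  {"translation": [-0.2,0.3,-1.2],"rot": [0,0,0]},
  {"translation": [-0.5,0.5,-1.5],"rot": [0,0,0]},
  {"translation": [-0.5,0.5,-1.5],"rot": [0,0,0]},
  {"translation": [-0.5,0.5,-1.5],"rot": [0,0,0]},
])

```text
clock: 38.38
eef_pos: [578.1, 154.1, 248.9]
tcp_rot: [-3.141, -0.0, 1.971]
contact_force: [-0.5, -0.2, -6.8]
opening: 0.297
```

```bash
cat > ov.py <<'E'
from fit import *
def ov(fr,pad,S,name,H,held=None):
    x0,y0,x1,y1=pad;c,n=np.cos(.4),np.sin(.4)
    im=cv2.resize(cv2.cvtColor(fr["image"],cv2.COLOR_RGB2BGR)[y0:y1,x0:x1],None,fx=S,fy=S,interpolation=cv2.INTER_CUBIC)
    raw=im.copy()
    def pl(pts,col):
        q=((np.array([w2p(fr,p) for p in pts])-[x0,y0]+.5)*S).astype(np.int32);cv2.polylines(im,[q],1,col,1)
    T=lambda x,y,z:(H[0]+c*x-n*y,H[1]+n*x+c*y,z)
    for x in(94,147): pl([T(x+a*17.5,82.5+b*58.5,40) for a,b in((-1,-1),(1,-1),(1,1),(-1,1))],(255,255,0))
    if held is not None:
        for z,col in((0,(255,0,255)),(28,(0,255,0))): pl([(held[0]+c*a*14-n*b*55,held[1]+n*a*14+c*b*55,held[2]+z) for a,b in((-1,-1),(1,-1),(1,1),(-1,1))],col)
    cv2.imwrite(f'pics/{name}.png',np.hstack([raw,im]))
E
python3 - <<'E'
from ov import *
s=st();p=s["eef_pos"]
f=imaging.grab_frame("side");t=imaging.grab_frame("top")
ov(f,(222,182,266,230),9,'ov3',(473,25.7),(p[0],p[1],p[2]-190));ov(t,(170,140,250,205),5,'ov4',(473,25.7),(p[0],p[1],p[2]-190))
E
```

```text
t 38.38 p [578.1 154.1 248.9] r [-3.1412e+00 -1.0000e-04  1.9706e+00] F [-0.5 -0.2 -6.8] op 0.297 q [ 0.26  0.5   1.81  0.    0.84 -0.14]
```

View pics/ov3.png

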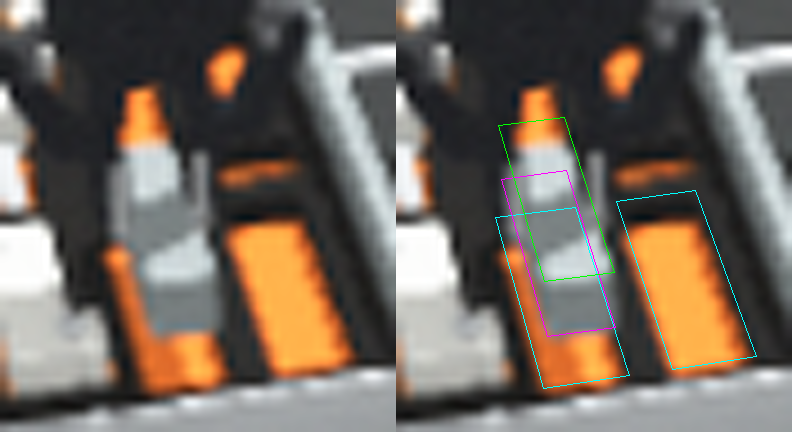

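View pics/ov4.png

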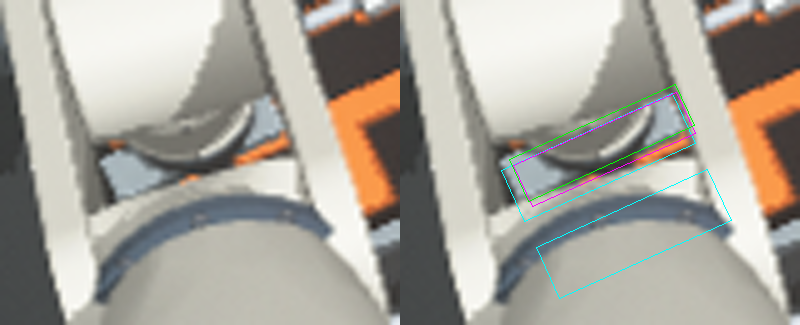

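Request:
step_arm([
  {"translation": [0.9,0,0],"rot": [0,-0.055,0]},
  {"translation": [1.83,0,0.1],"rot": [0,-0.11,0]},
  {"translation": [1.83,0,0.1],"rot": [0,-0.11,0]},
  {"translation": [1.83,0,0.1],"rot": [0,-0.11,0]},
])

```text
clock: 38.98
eef_pos: [571.1, 171.0, 247.9]
tcp_rot: [-3.141, 0.109, 1.971]
contact_force: [-0.6, -0.8, -5.8]
opening: 0.291
```

```bash
cat >> ov.py <<'E'
def grip(s,d=167): return s["eef_pos"]+R.from_euler('xyz',s["tcp_rot"]).apply([0,0,d])
E
python3 - <<'E'
from ov import *
s=st();g=grip(s);print(g)
f=imaging.grab_frame("side");t=imaging.grab_frame("top")
h=(g[0],g[1],g[2]-23);v=np.array([-.389,.921,0])
ov(f,(222,182,266,230),9,'ov5',(473,25.7),h+5.5*v);ov(t,(170,140,250,205),5,'ov6',(473,25.7),h+5.5*v)
E
```

```text
t 38.98 p [571.1 171.  247.9] r [-3.1414  0.1088  1.9711] F [-0.6 -0.8 -5.8] op 0.291 q [ 0.32  0.5   1.82 -0.15  0.82  0.02]
[578.17842136 154.33159333  81.92055318]
```

View pics/ov5.png

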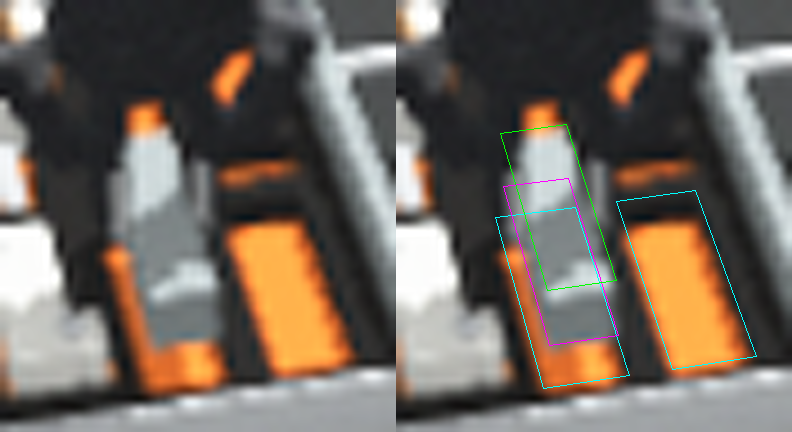

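View pics/ov6.png

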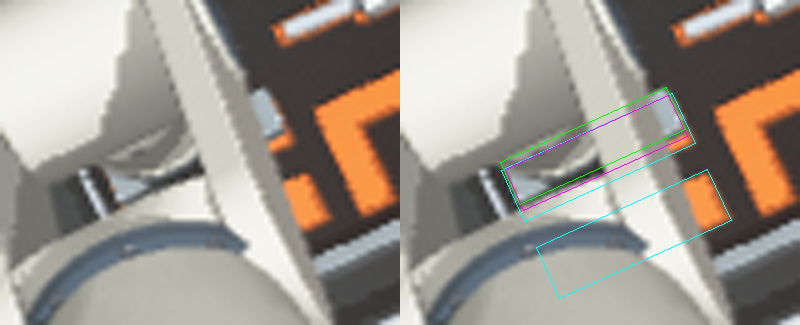

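```bash
python3 - <<'E'
from ov import *
s=st();C=R.from_euler('xyz',s["tcp_rot"])
for d in(14,):print(C.inv().apply([0,0,-d])/10)
E
```

```text
t 39.08 p [571.3 170.7 248. ] r [-3.1415  0.1092  1.9703] F [-0.2 -0.3 -5.7] op 0.292 q [ 0.32  0.5   1.82 -0.15  0.82  0.02]
[1.52591026e-01 7.76502115e-05 1.39165943e+00]
```

Request:
step_arm([
  {"translation": [0.07,0,0.6],"rot": [0,0,0]},
  {"translation": [0.16,0,1.4],"rot": [0,0,0]},
  {"translation": [0.16,0,1.4],"rot": [0,0,0]},
  {"translation": [0.16,0,1.4],"rot": [0,0,0]},
])

```text
clock: 39.58
eef_pos: [571.1, 171.1, 233.7]
tcp_rot: [-3.141, 0.11, 1.971]
contact_force: [0.2, 0.5, -5.8]
opening: 0.298
```

```bash
python3 - <<'E'
from ov import *
s=st();g=grip(s);print(g)
f=imaging.grab_frame("side");t=imaging.grab_frame("top")
h=(g[0],g[1],g[2]-23);v=np.array([-.389,.921,0])
ov(f,(222,182,266,230),9,'ov7',(473,25.7),h+5.5*v);ov(t,(170,140,250,205),5,'ov8',(473,25.7),h+5.5*v)
E
```

```text
t 39.58 p [571.1 171.1 233.7] r [-3.1413  0.1099  1.9708] F [ 0.2  0.5 -5.8] op 0.298 q [ 0.32  0.52  1.82 -0.15  0.8   0.03]
[578.24717945 154.21587998  67.74147147]
```

View pics/ov7.png

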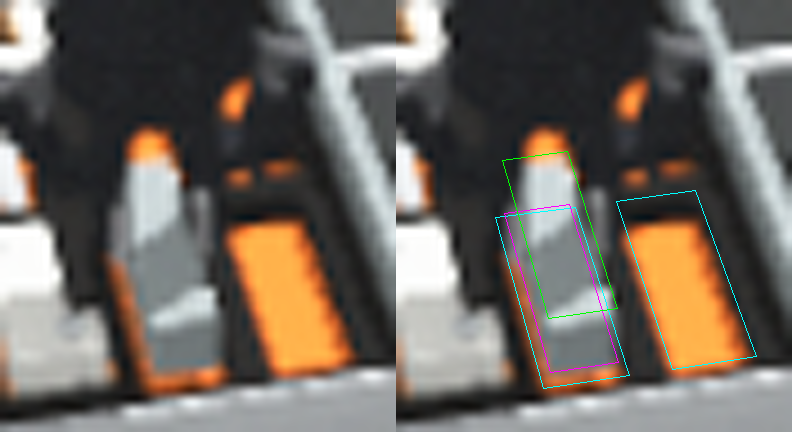

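View pics/ov8.png

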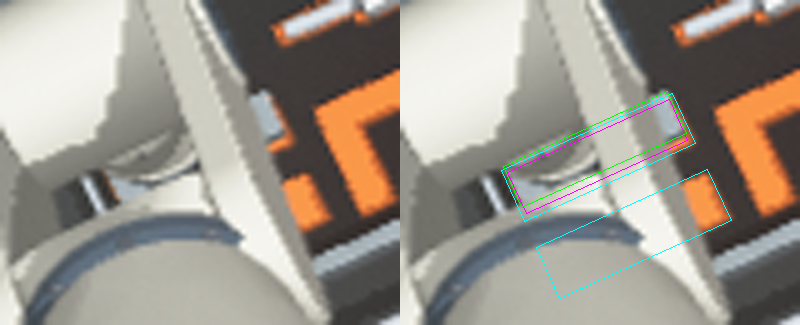

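Request:
step_arm([
  {"translation": [0.04,0.07,0.3],"rot": [0,0,0]},
  {"translation": [0.09,0.07,0.8],"rot": [0,0,0]},
  {"translation": [0.09,0.07,0.8],"rot": [0,0,0]},
  {"translation": [0.09,0.07,0.8],"rot": [0,0,0]},
])

```text
clock: 40.17
eef_pos: [571.7, 171.4, 225.7]
tcp_rot: [-3.141, 0.11, 1.971]
contact_force: [-0.0, -0.2, -5.9]
opening: 0.291
```

Request:
step_arm([
  {"translation": [0.03,0,0.3],"rot": [0,0,0]},
  {"translation": [0.06,0,0.5],"rot": [0,0,0]},
  {"translation": [0.06,0,0.5],"rot": [0,0,0]},
  {"translation": [0.06,0,0.5],"rot": [0,0,0]},
])

```text
clock: 40.67
eef_pos: [571.8, 171.5, 220.8]
tcp_rot: [3.142, 0.11, 1.971]
contact_force: [-0.2, 0.4, -5.6]
opening: 0.293
```

Request:
step_arm([
  {"translation": [0.02,0,0.2],"rot": [0,0,0]},
  {"translation": [0.03,0,0.3],"rot": [0,0,0]},
  {"translation": [0.03,0,0.3],"rot": [0,0,0]},
])

```text
clock: 41.05
eef_pos: [571.7, 171.4, 217.7]
tcp_rot: [-3.141, 0.11, 1.971]
contact_force: [0.1, 0.8, -6.2]
opening: 0.294
```

Request:
step_arm([
  {"translation": [0.02,0,0.15],"rot": [0,0,0]},
  {"translation": [0.02,0,0.2],"rot": [0,0,0]},
  {"translation": [0.02,0,0.2],"rot": [0,0,0]},
])

```text
clock: 41.42
eef_pos: [571.8, 171.4, 215.8]
tcp_rot: [3.142, 0.11, 1.971]
contact_force: [0.1, -0.8, -6.1]
opening: 0.292
```

Open (partly, so as not to touch neighbours) and rise straight up.

Request:
step_arm([
  {"translation": [0,0,0],"rot": [0,0,0]},
  {"translation": [0,0,0],"rot": [0,0,0]},
  {"translation": [-0.1,0,-1],"rot": [0,0,0]},
  {"translation": [-0.44,0,-4],"rot": [0,0,0]},
  {"translation": [-0.88,0,-8],"rot": [0,0,0]},
  {"translation": [-1.4,0,-13],"rot": [0,0,0]},
  {"translation": [-1.4,0,-13],"rot": [0,0,0]},
], grip=135)

```text
clock: 42.3
eef_pos: [573.0, 172.2, 351.8]
tcp_rot: [3.133, 0.111, 1.97]
contact_force: [-0.1, -0.7, -0.5]
opening: 0.472
```

```bash
python3 - <<'E'
from ov import *
s=st()
f=imaging.grab_frame("side");crop(f,190,150,290,240,7,'s20',.8)
delta([600,-200,380],down(1.5))
E
```

```text
t 42.3 p [573.  172.2 351.8] r [3.133  0.1107 1.97  ] F [-0.1 -0.7 -0.5] op 0.472 q [ 0.32  0.36  1.75 -0.13  1.02 -0.01]
t [-35.47, -11.91, 0.79] rot [0.0308, 0.1072, 0.4701]
```

View pics/s20.png

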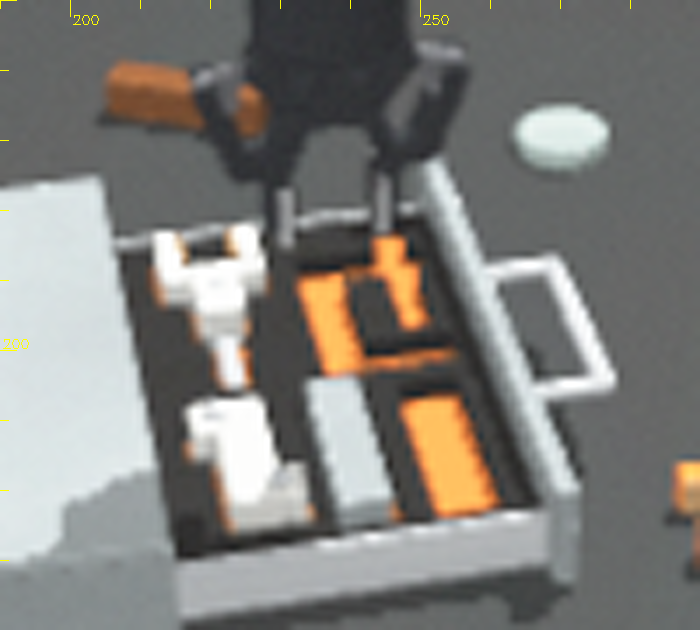

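Request:
step_arm([
  {"translation": [-4,-1.4,0],"rot": [0,0.03,0.05]},
  {"translation": [-9,-3,0],"rot": [0,0.06,0.12]},
  {"translation": [-14,-4.7,0],"rot": [0,0.09,0.18]},
  {"translation": [-19,-6.4,0],"rot": [0,0.107,0.25]},
  {"translation": [-24,-8,0],"rot": [0.03,0.107,0.32]},
  {"translation": [-29,-9.7,0.4],"rot": [0.03,0.107,0.39]},
  {"translation": [-33,-11,0.8],"rot": [0.03,0.107,0.45]},
  {"translation": [-35.5,-11.9,0.8],"rot": [0.03,0.107,0.47]},
])

```text
clock: 43.35
eef_pos: [599.2, -202.4, 376.2]
tcp_rot: [-3.136, 0.002, 1.497]
contact_force: [-0.3, 0.2, 0.6]
opening: 0.471
```

```bash
python3 - <<'E'
from ov import *
s=st()
t=imaging.grab_frame("top");f=imaging.grab_frame("side");pickle.dump(t,open('/tmp/t21.pkl','wb'));pickle.dump(f,open('/tmp/f21.pkl','wb'))
crop(t,170,110,290,210,6.5,'t21',.8)
crop(f,200,170,270,235,10,'s21',.8)
E
```

```text
t 43.35 p [ 599.2 -202.4  376.2] r [-3.1358e+00  1.5000e-03  1.4974e+00] F [-0.3  0.2  0.6] op 0.471 q [-0.33  0.39  1.64 -0.    1.11 -0.25]
```

View pics/t21.png

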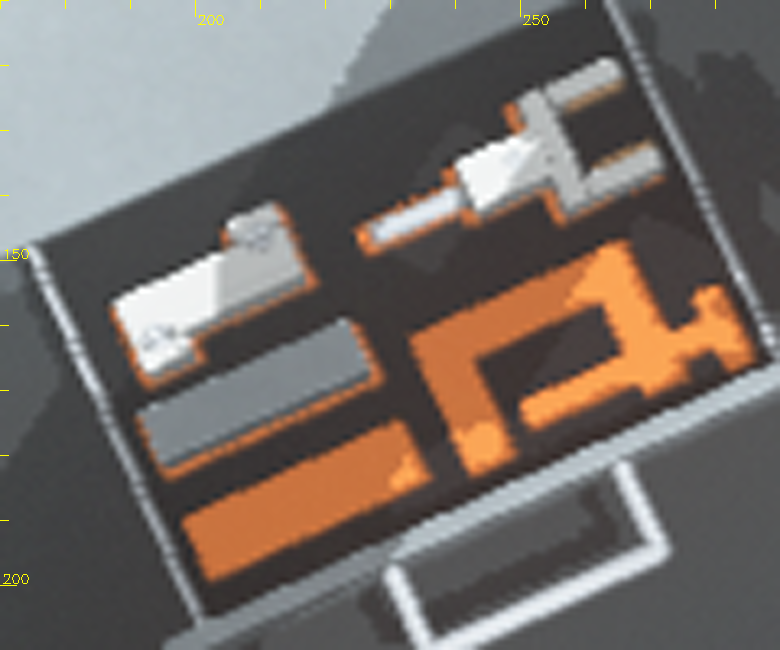

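View pics/s21.png

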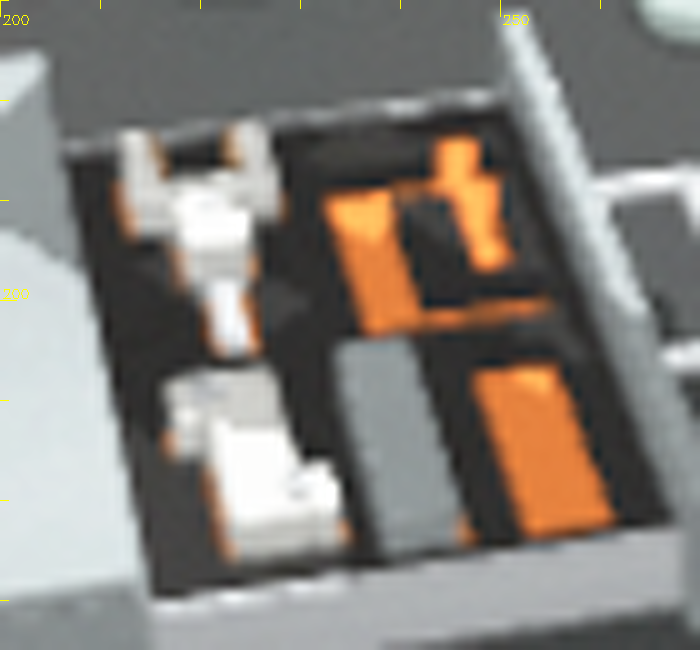

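```bash
python3 - <<'E'
from ov import *
from scipy.optimize import least_squares
t=pickle.load(open('/tmp/t21.pkl','rb'));f=pickle.load(open('/tmp/f21.pkl','rb'))
# refit drawer from free cutout in top
p=fit(t,(473,25.7,.4),use=(0,),pad=(195,174,238,202))
H=(473,25.7);c,n=np.cos(.4),np.sin(.4)
T=lambda x,y,z,H=H:(H[0]+c*x-n*y,H[1]+n*x+c*y,z)
def pl(fr,pad,S,nm):
    x0,y0,x1,y1=pad
    im=cv2.resize(cv2.cvtColor(fr["image"],cv2.COLOR_RGB2BGR)[y0:y1,x0:x1],None,fx=S,fy=S,interpolation=cv2.INTER_CUBIC)
    im=(255*(im/255.)**.7).astype('uint8');raw=im.copy()
    for zt,col in((54,(0,255,0)),(60,(255,0,255))):
        q=[w2p(fr,T(147+1.5+a*14,82.5+b*55,zt)) for a,b in((-1,-1),(1,-1),(1,1),(-1,1))]
        q=((np.array(q)-[x0,y0]+.5)*S).astype(np.int32);cv2.polylines(im,[q],1,col,1)
    cv2.imwrite(f'pics/{nm}.png',np.hstack([raw,im]))
pl(f,(228,198,268,230),10,'z1');pl(t,(185,155,235,190),8,'z2')
E
```

```text
(np.float64(474.47132731020713), np.float64(24.620713070831854), np.float64(0.40657422681702066)) 0.07426828891038895 0.07640004903078079
```

View pics/z1.png

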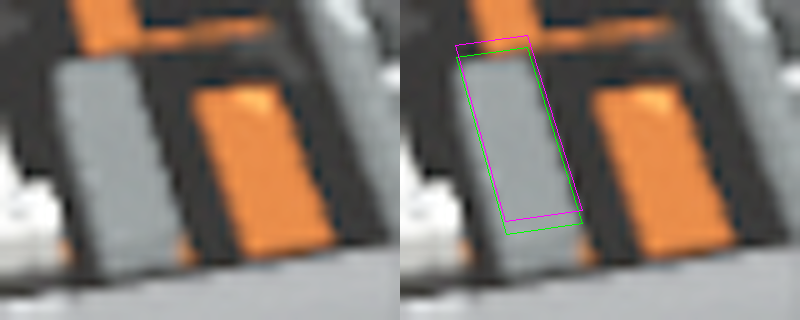

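View pics/z2.png

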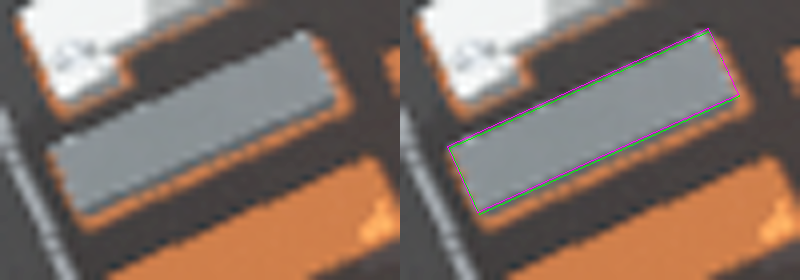

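```bash
python3 - <<'E'
from ov import *
t=pickle.load(open('/tmp/t21.pkl','rb'));crop(t,0,0,512,384,1.5,'t22',.5)
s=st();g=np.array([474,24.5]) ;print()
delta([474,24.5,300],down(1.971)); delta([474,24.5,203],down(1.971))
E
```

```text
t 43.45 p [ 599.4 -202.8  376.6] r [-3.1367e+00  2.2000e-03  1.4971e+00] F [ 0.2 -0.2 -0.4] op 0.472 q [-0.33  0.39  1.64 -0.    1.11 -0.25]

t [21.76, -14.14, 7.68] rot [-0.0053, 0.001, -0.4739]
t [21.78, -14.09, 17.38] rot [-0.0053, 0.001, -0.4739]
```

View pics/t22.png

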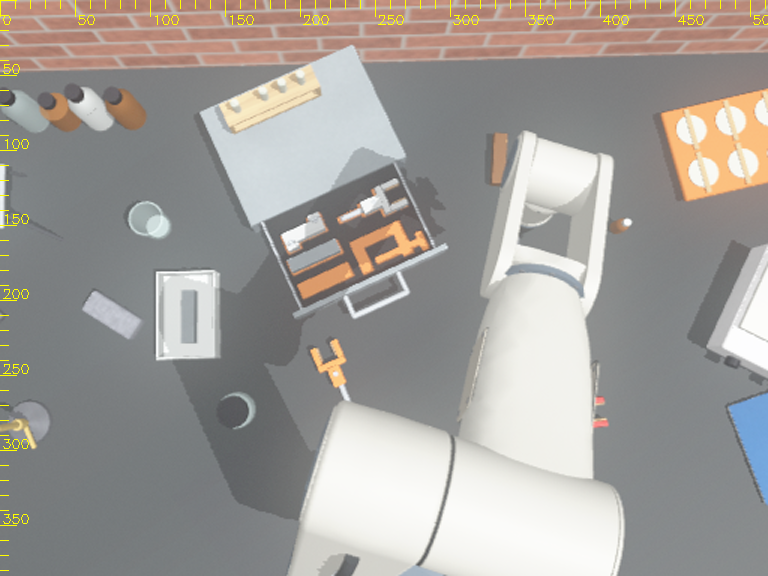

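Request:
step_arm([
  {"translation": [3.5,-2.3,1],"rot": [0,0,-0.06]},
  {"translation": [8,-5.2,2],"rot": [0,0,-0.15]},
  {"translation": [12.8,-8.3,4],"rot": [0,0,-0.26]},
  {"translation": [17.5,-11.4,6],"rot": [0,0,-0.37]},
  {"translation": [21.8,-14.1,7.7],"rot": [-0.005,0,-0.474]},
  {"translation": [21.8,-14.1,9],"rot": [-0.005,0,-0.474]},
  {"translation": [21.8,-14.1,9],"rot": [-0.005,0,-0.474]},
  {"translation": [21.8,-14.1,9],"rot": [-0.005,0,-0.474]},
], grip=125)

```text
clock: 44.45
eef_pos: [474.9, 26.3, 288.0]
tcp_rot: [3.14, 0.001, 1.973]
contact_force: [0.2, -0.2, -0.1]
opening: 0.509
```

```bash
python3 - <<'E'
from ov import *
s=st();delta([474,24.5,203],down(1.971))
f=imaging.grab_frame("side");crop(f,220,140,300,220,8,'s23',.8)
E
```

```text
t 44.45 p [474.9  26.3 288. ] r [3.1404e+00 1.4000e-03 1.9729e+00] F [ 0.2 -0.2 -0.1] op 0.509 q [ 0.05  0.28  2.05 -0.    0.81 -0.35]
t [-0.12, -0.16, 8.5] rot [0.0012, 0.0014, 0.0019]
```

View pics/s23.png

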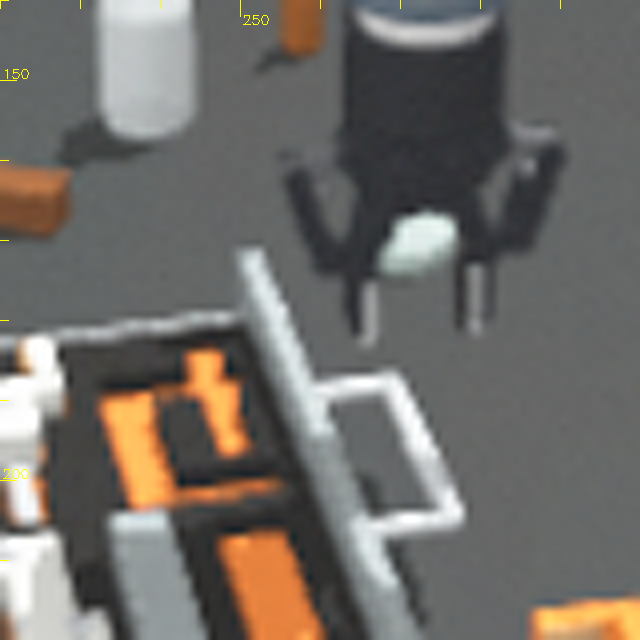

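Request:
step_arm([
  {"translation": [-0.1,-0.15,3],"rot": [0,0,0]},
  {"translation": [-0.1,-0.15,6],"rot": [0,0,0]},
  {"translation": [-0.1,-0.15,8],"rot": [0,0,0]},
  {"translation": [-0.1,-0.15,8.4],"rot": [0,0,0]},
  {"translation": [-0.1,-0.15,8.4],"rot": [0,0,0]},
])

```text
clock: 45.12
eef_pos: [473.7, 24.9, 204.1]
tcp_rot: [3.141, 0.001, 1.973]
contact_force: [-0.7, 0.2, -0.1]
opening: 0.511
```

Request:
step_arm([
  {"translation": [0,0,0],"rot": [0,0,0]},
  {"translation": [0,0,0],"rot": [0,0,0]},
  {"translation": [0,0,0],"rot": [0,0,0]},
  {"translation": [0,0,0],"rot": [0,0,0]},
  {"translation": [0,0,0],"rot": [0,0,0]},
], grip=255, squeeze=40)

```text
clock: 45.75
eef_pos: [473.3, 25.2, 204.5]
tcp_rot: [3.141, 0.002, 1.974]
contact_force: [-1.4, -1.5, 4.7]
opening: 0.125
```

Request:
step_arm([
  {"translation": [0,0.6,0],"rot": [0,0,0]},
  {"translation": [0,1.6,0],"rot": [0,0,0]},
  {"translation": [0,2.8,0],"rot": [0,0,0]},
  {"translation": [0,4,0],"rot": [0,0,0]},
  {"translation": [0,5.2,0],"rot": [0,0,0]},
  {"translation": [0,6.4,0],"rot": [0,0,0]},
  {"translation": [0,7.6,0],"rot": [0,0,0]},
  {"translation": [0,8.8,0],"rot": [0,0,0]},
])

```text
clock: 46.75
eef_pos: [553.7, 59.4, 204.5]
tcp_rot: [-3.14, 0.001, 1.975]
contact_force: [-5.2, -5.7, 8.1]
opening: 0.125
```

Request:
step_arm([
  {"translation": [0,1.2,0],"rot": [0,0,0]},
  {"translation": [0,2.4,0],"rot": [0,0,0]},
  {"translation": [0,3.6,0],"rot": [0,0,0]},
  {"translation": [0,4.8,0],"rot": [0,0,0]},
  {"translation": [0,6,0],"rot": [0,0,0]},
  {"translation": [0,7,0],"rot": [0,0,0]},
  {"translation": [0,8,0],"rot": [0,0,0]},
])

```text
clock: 47.62
eef_pos: [627.3, 90.8, 204.5]
tcp_rot: [-3.14, 0.001, 1.974]
contact_force: [-4.9, -4.8, 7.4]
opening: 0.126
```

```bash
python3 - <<'E'
from ov import *
s=st();u=np.array([np.cos(.402),np.sin(.402)]);print((grip(s,155)[:2]-[468.6,21.4])@u,(grip(s,155)[:2]-[468.6,21.4])@[-u[1],u[0]])
f=imaging.grab_frame("side");crop(f,150,140,270,240,6,'s24',.8)
E
```

```text
t 47.62 p [627.3  90.8 204.5] r [-3.1398e+00  1.4000e-03  1.9744e+00] F [-4.9 -4.8  7.4] op 0.126 q [ 0.14  0.6   1.74 -0.    0.8  -0.26]
172.87513429648476 1.5252918536782822
```

View pics/s24.png

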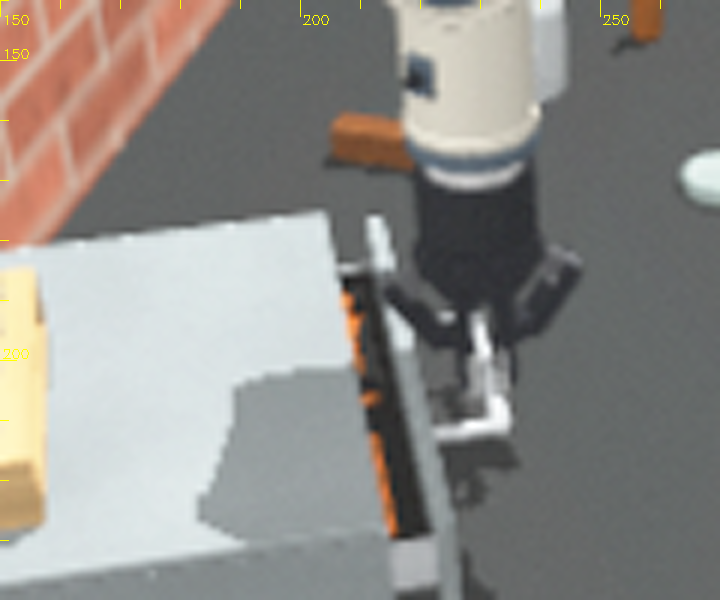

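Request:
step_arm([
  {"translation": [0,0.8,0],"rot": [0,0,0]},
  {"translation": [0,1.5,0],"rot": [0,0,0]},
  {"translation": [0,2.1,0],"rot": [0,0,0]},
  {"translation": [0,2.3,0],"rot": [0,0,0]},
])

```text
clock: 48.18
eef_pos: [648.6, 99.9, 204.5]
tcp_rot: [-3.141, 0.002, 1.974]
contact_force: [-5.0, -4.4, 8.1]
opening: 0.119
```

Request:
step_arm([
  {"translation": [0,0.2,0],"rot": [0,0,0]},
  {"translation": [0,0.4,0],"rot": [0,0,0]},
  {"translation": [0,0.5,0],"rot": [0,0,0]},
])

```text
clock: 48.55
eef_pos: [652.7, 101.5, 204.5]
tcp_rot: [-3.139, 0.001, 1.974]
contact_force: [-8.4, -6.2, 10.6]
opening: 0.123
```

```bash
python3 - <<'E'
from ov import *
s=st();u=np.array([np.cos(.402),np.sin(.402)]);print((grip(s,155)[:2]-[468.6,21.4])@u)
E
```

```text
t 48.55 p [652.7 101.5 204.5] r [-3.1395e+00  1.4000e-03  1.9743e+00] F [-8.4 -6.2 10.6] op 0.123 q [ 0.15  0.63  1.68 -0.    0.83 -0.25]
200.41883728834395
```

Force begins to rise at 200 mm: near the stop. A little more.

Request:
step_arm([
  {"translation": [0,0.15,0],"rot": [0,0,0]},
  {"translation": [0,0.3,0],"rot": [0,0,0]},
  {"translation": [0,0.3,0],"rot": [0,0,0]},
])

```text
clock: 48.92
eef_pos: [653.6, 101.9, 204.4]
tcp_rot: [-3.134, 0.001, 1.974]
contact_force: [-16.6, -9.8, 18.5]
opening: 0.122
```

Request:
step_arm([
  {"translation": [0,-0.15,0],"rot": [0,0,0]},
  {"translation": [0,-0.15,0],"rot": [0,0,0]},
  {"translation": [0,-0.15,0],"rot": [0,0,0]},
], grip=140)

```text
clock: 49.3
eef_pos: [655.1, 103.0, 203.9]
tcp_rot: [3.14, 0.001, 1.974]
contact_force: [-0.3, -0.6, -0.7]
opening: 0.452
```

Request:
step_arm([
  {"translation": [0,0,-2],"rot": [0,0,0]},
  {"translation": [0,0,-6],"rot": [0,0,0]},
  {"translation": [0,-2,-11],"rot": [0,0,0]},
  {"translation": [-4,-6,-15],"rot": [0,0,0]},
  {"translation": [-9,-8,-17],"rot": [0,0,0]},
  {"translation": [-14,-10,-17],"rot": [0,0,0]},
  {"translation": [-19,-12,-17],"rot": [0,0,0]},
  {"translation": [-23,-14,-17],"rot": [0,0,0]},
])

```text
clock: 50.3
eef_pos: [616.2, -165.5, 375.8]
tcp_rot: [3.139, 0.002, 1.974]
contact_force: [0.2, 0.1, -0.7]
opening: 0.451
```

```bash
python3 - <<'E'
from ov import *
s=st()
f=imaging.grab_frame("side");crop(f,60,80,360,310,2.6,'s25',.7)
t=imaging.grab_frame("top");crop(t,60,10,330,210,2.9,'t25',.7);pickle.dump(t,open('/tmp/t25.pkl','wb'))
E
```

```text
t 50.3 p [ 616.2 -165.5  375.8] r [3.1393e+00 2.5000e-03 1.9736e+00] F [ 0.2  0.1 -0.7] op 0.451 q [-0.26  0.4   1.63 -0.    1.11 -0.67]
```

View pics/s25.png

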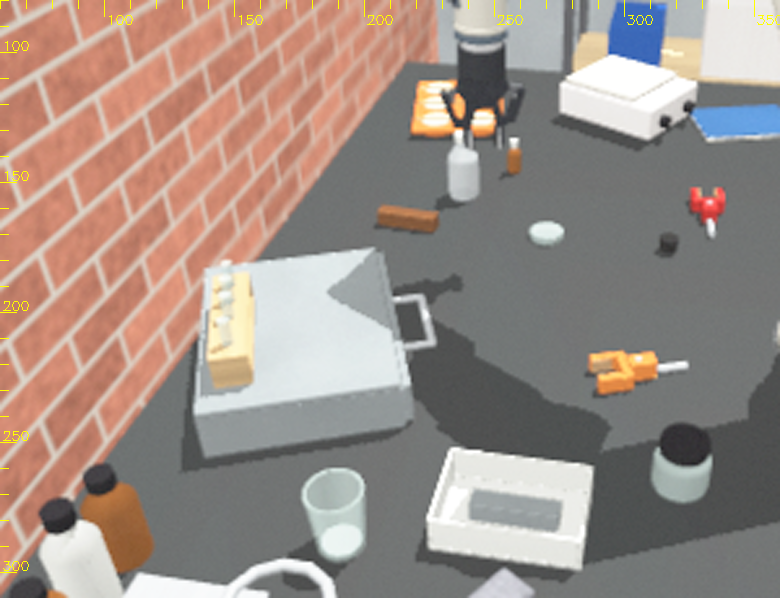

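View pics/t25.png

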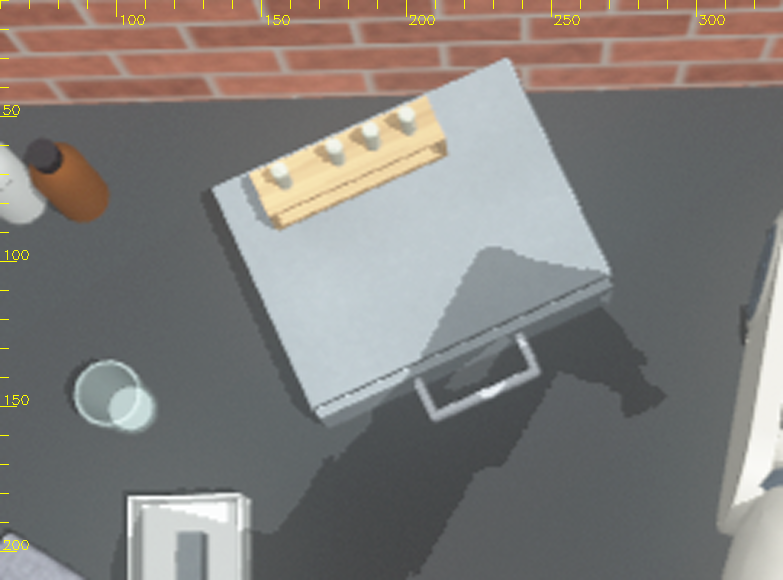

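Request:
step_arm([
  {"translation": [0,0,0],"rot": [0,0,0]},
  {"translation": [0,0,0],"rot": [0,0,0]},
  {"translation": [0,0,0],"rot": [0,0,0]},
])

```text
clock: 50.78
eef_pos: [616.4, -162.3, 374.2]
tcp_rot: [3.141, 0.001, 1.976]
contact_force: [-0.4, -0.6, 0.2]
opening: 0.451
```

```bash
python3 - <<'E'
from rig import ticket
print(ticket.sign_off())
E
```

```text
the job is handed in; nothing more can be done
None
```

The kit is put away and the job is handed in after about 51 s. I pulled the drawer to its stop and seated the boss head, the retort clamp and the steel bar (it weighed 6.7 N) in their cut-outs. The light bar (about 2 N, so aluminium) went into the white tub. I then pushed the drawer home at about 0.1 m/s and let go. I saw no G-clamp or third bar on the bench.

**Last checks:**
- With the drawer still open, both cameras showed the three parts lying flat in their cut-outs. The bar's top matched 54 mm above the bench, its seated height.
- The drawer travelled about 200 mm to a firm stop, and its front panel sits flush with the unit.
- The aluminium bar lies in the tub, the bystanders I could see stand where they were, and the gripper is clear of everything.

**What went wrong or disagreed:**
- **First try with the steel bar:** it had shifted about 5 mm in the grip and caught on the foam edge. The wrist force reached about 42 N, the bar tilted, and the drawer was pushed in about 5 mm. I lifted it, levelled it by tilting the tool, and seated it on the second try.
- **The 40 N limit:** that 42 N came through the held bar, not the arm or the gripper's body. I expect it does not count against the limit, but I have no verdict.
- **Cameras:** the side and top cameras disagreed by about 4 mm on where the cut-outs lie along the drawer's y.

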